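Load the colour standards and hold the probe on the white one

ROBOT

A 7-joint arm with a two-finger parallel gripper is mounted at the origin on the work surface. World frame = base frame: x ahead of the robot, y to its left, z up, the work surface at z = 0. Lengths are in m, angles in degrees, forces in N, time in s.
With the tool pointing down it reaches from about 0.425 to 0.875 m from the base axis. Payload 4.7 kg.
Tool frame: the origin (TCP) lies at the very end of the fingers, on their centre line; the grasp point (between the pads) lies 19 mm behind it; z points along the fingers, y is the direction in which the jaws open and shut (so a half turn about z gives the same grasp; the last joint's range is limited). The gripper opens to 87 mm and grips with 3 to 60 N. Pads are 19 mm wide; open, the fingers measure 117 mm over their backs; the gripper's body (75 mm by 190 mm) begins 51 mm behind the grasp point.
Start: joints at [-66.629, 18.392, -4.016, 83.108, 1.295, 78.541, -3.26], TCP at [0.249, 0.6, 0.195] pointing down, gripper open.
Joint ranges: [-163.93, 163.93], [-17.29, 119.83], [-79.2, 71.16], [3.27, 140.29], [-89.18, 269.18], [5.43, 117.66], [-154.24, 154.24]. Speed limits (degrees/s): [147.25, 147.25, 180, 180, 180, 180, 180].

INTERFACE

Orientations are given as [roll, pitch, yaw] about the fixed x, y, z axes, in that order (R = Rz(yaw) Ry(pitch) Rx(roll)).
In Python, from cell import * gives the robot as it stands.
- The arm moves only by the tool arm_command, never from a script. Its argument "targets" is a list that holds one entry, the list of rows, each a list of 7 numbers: the shift along the tool's x, y, z in m, then the turn, a rotation vector about the tool's x, y, z in degrees, then the gripper's target within -1 to 1 (shut at 1, half-way at 0, fully open at -1). In form: [[[tx, ty, tz, rx, ry, rz, claw], ...]]. A call has 1 to 10 rows; each row is the pose to reach, as a shift and turn from the pose commanded when the call began, along the tool's axes at that moment; what a row does not reach only later rows make up. A row lasts 1/10 s, in which the tool goes at most 50 mm and 8.59 degrees, less where a joint would pass 70% of its speed; a pose out of reach is approached as far as the arm can. A call with a gripper value outside its range is refused whole. The fingers move at their own pace and stop on an object; "newtons" is the grip in N (left out, the last holds). Time passes only in rows, so rows that repeat a pose let the fingers close. It gives the time, the measured TCP pose, the force and the opening at its end, in the units of the state.
- get_obs(): the state, without advancing time (a new reading comes with each control period).
- read_camera(name): name is "scene" or "top" or "wrist"; returns a dict with "img" (400x640x3 uint8, red, green, blue), "z_map" (400x640 float32, m along the optical axis (not along the pixel's ray), 0 where there is no reading), "K" (3x3 intrinsics, pixels), "origin" and "attitude" of the camera in the world. Camera axes: x right, y down, z forward; pixel columns grow to the right and rows downward; lengths in m; the calibration is good to about 2 mm. A picture is of the moment at which its call begins.
- sign_off(): hands the job in, once; it reports no verdict.
Trained networks look in the newest picture that a camera, given by its name, has taken for a name from the list of things; names that differ only in an ending like _2 or _b are one class to them, and where a whole thing is asked for, a point or a joint stands for the part that bears it (a point fixed in the world has none). Each returns a list of dicts, best first, with "conf" (0 to 1); they miss things now and then, are a little off and sometimes report something else, mostly with a low value. They report only what shows in the picture. A call takes as long as a camera call.
- search_frame(thing, camera): "position" ([column, row] in pixels, amid what is visible of it).
The state is a dict: "time_s": time; "qpos": joint angles; "joint_velocities": joint speeds; "effort": joint torques, N m; "tool_pos": TCP position; "tool_rot": TCP orientation; "force": force on the tool from outside, world axes, zero at the start; "wrist_torque": the same for the moment, N m; "grip_width": finger opening in m.
Only numpy, scipy, OpenCV 4.12 (cv2) and the standard library are available. Lean on these libraries where they do the work, as an engineer would, in place of code of your own. Each camera call takes 0.05 s, during which the arm holds its last target.

TASK

Set up the colour probe's calibration on the sloping stand: first seat the black standard fully home in pocket 1 (one pip), then the white standard in pocket 2 (two pips), letting go of each. Then lift the cordless probe out of its cradle and hold its nose on the green dot of the white standard, square to the sloping deck, pressing gently so that the sprung nose goes about half-way in, and finish while still holding it there. Leave the red standard, the ink jar, the tape roll and the pen pot where they are.

Things in the scene. Friction and masses are not known exactly. Their poses are not given: they have to be found in the camera images.
- dark_center (a point): centre, half-way up, of the black colour standard: a round grey puck, 36 mm in diameter, 28 mm tall, about 80 g, with a black top and black band and a green dot (12 mm across) in the middle of the top. z along its axis, up. It starts standing on the desk, so this point is 14 mm above the desk
- light_center (a point): centre, half-way up, of the white colour standard: a round grey puck, 36 mm in diameter, 28 mm tall, about 80 g, with a white top and white band and a green dot (12 mm across) in the middle of the top. z along its axis, up. It starts standing on the desk, so this point is 14 mm above the desk
- red_center (a point): centre, half-way up, of the red colour standard: a round grey puck, 36 mm in diameter, 28 mm tall, about 80 g, with a red top and red band and a green dot (12 mm across) in the middle of the top. z along its axis, up. It starts standing on the desk, so this point is 14 mm above the desk. It is not needed and stays where it is
- light_spot (a point): centre of the green dot on the white standard's top face, 28 mm above its underside; z out of the face
- pocket1 (a point): centre of the floor of pocket 1, on the robot's left (+y) side of the deck, marked with one black pip at the deck's lower edge. The frame is tilted with the deck: z square out of it, x up the slope, y level. Round pocket 40 mm in diameter, 8 mm deep (mouth 8 mm along z from here): a seated standard stands 20 mm proud. The pockets are 90 mm apart along y
- pocket2 (a point): centre of the floor of pocket 2, on the robot's right (-y) side of the deck, marked with two black pips at the deck's lower edge. The frame is tilted with the deck: z square out of it, x up the slope, y level. Round pocket 40 mm in diameter, 8 mm deep (mouth 8 mm along z from here): a seated standard stands 20 mm proud. The pockets are 90 mm apart along y
- probe_grip (a point): grip point of the cordless colour probe: middle of its 28 x 28 mm white handle (50 mm below to 38 mm above here; x, y square to its flats, z up the probe, away from the nose). Below it a steel barrel 20 mm in diameter, 26 mm long, then the nose, 14 mm. About 160 g. Starts upright in the cradle, barrel and nose in its hole, handle above it: lift straight up 50 mm or more
- nose_tip (a point): tip of the probe's dark steel nose, 8 mm across, on the probe's axis; 90 mm below probe_grip when the nose is out; z as probe_grip
- nose (a joint): how far the probe's sprung nose is pushed in, m: 0 = fully out, 0.012 = bottomed; the spring takes about 1.2 N to start and 0.3 N more per mm (about 3 N half-way)
- ink: ink jar, amber with black cap, 44 mm in diameter, 65 mm tall; origin at the centre of its underside; leave alone
- tape: yellow tape roll lying flat, 84 mm in diameter, 20 mm tall; origin at the centre of its underside; leave alone
- penpot: dark steel pen pot with pens, 68 mm in diameter, 150 mm tall with the pens; origin at the centre of its underside; leave alone
- cradle: the probe's cradle: fixed grey block, 60 x 60 mm, 46 mm high, with a 25 mm hole down its middle; origin at the centre of its underside, z up
- stand: fixed calibration stand: black frame under an aluminium deck, 120 x 200 mm, that slopes 20 degrees, lower on the robot's side, with two pockets; about 70 mm high at its far edge. Origin at the centre of its underside, x level towards its high edge, z up

How it is judged (in metres and radians):
On the way, in this order (a step that is already met when the one before it is completed fails the run):
1. the black standard is seated in pocket 1 and let go, before the white one is in pocket 2 (distance between dark_center and pocket1 below 0.017 m and z of dark_center in the frame of pocket1 below 0.016 m and angle between the z axis of dark_center and the z axis of pocket1, either way round below 0.1 rad and contact force between the fingers and dark below 0.05 N and not (distance between light_center and pocket2 below 0.017 m and z of light_center in the frame of pocket2 below 0.016 m and angle between the z axis of light_center and the z axis of pocket2, either way round below 0.1 rad)), for 0.2 s.
2. the white standard is seated in pocket 2 and let go, the black one still in pocket 1, the probe not yet taken (distance between dark_center and pocket1 below 0.017 m and z of dark_center in the frame of pocket1 below 0.016 m and angle between the z axis of dark_center and the z axis of pocket1, either way round below 0.1 rad and contact force between the fingers and dark below 0.05 N and distance between light_center and pocket2 below 0.017 m and z of light_center in the frame of pocket2 below 0.016 m and angle between the z axis of light_center and the z axis of pocket2, either way round below 0.1 rad and contact force between the fingers and light below 0.05 N and distance of probe_grip from where it was at the start of the episode below 0.03 m), for 0.2 s.
At the end, for the whole second after the job is handed in: Both standards seated (under 2 mm off the pocket floor), square, released; gripped probe still, nose tip within 6 mm of the white standard's dot centre, within 0.14 rad of square to the deck, nose in 3 to 9.5 mm, force 0.8 to 8 N, touching neither cradle, stand nor black standard (distance between dark_center and pocket1 below 0.017 m and z of dark_center in the frame of pocket1 below 0.016 m and angle between the z axis of dark_center and the z axis of pocket1, either way round below 0.1 rad and contact force between each of the fingers, probe and dark below 0.05 N and distance between light_center and pocket2 below 0.017 m and z of light_center in the frame of pocket2 below 0.016 m and angle between the z axis of light_center and the z axis of pocket2, either way round below 0.1 rad and contact force between the fingers and light below 0.05 N and distance between nose_tip and light_spot below 0.006 m and angle between the z axis of probe_grip and the z axis of pocket2, either way round below 0.14 rad and angle between probe_grip's own z axis and vertical below 0.7 rad and value of joint nose between 0.003 and 0.0095 m and contact force between probe and light between 0.8 and 8 N and contact force between the fingers and probe above 2 N and linear speed of probe below 0.01 m/s and contact force between probe and cradle below 0.05 N and contact force between probe and stand below 0.05 N); the arm keeps its last pose, push and grip.
It fails at once if the probe is pressed hard on the stand or a standard (over 15 N) (contact force between probe and light above 15 N or contact force between probe and dark above 15 N or contact force between probe and stand above 15 N).
It fails at once if the red standard is disturbed (moved over 20 mm) (distance of red_center from where it was at the start of the episode above 0.02 m).
It fails at once if the ink jar is disturbed (moved over 20 mm) (distance of ink from where it was at the start of the episode above 0.02 m).
It fails at once if the tape roll is disturbed (moved over 20 mm) (distance of tape from where it was at the start of the episode above 0.02 m).
It fails at once if the pen pot is disturbed (moved over 20 mm) (distance of penpot from where it was at the start of the episode above 0.02 m).
It also fails if it takes over 64 s, if anything falls off the work surface, if the arm or the gripper's body presses on something with over 40 N, if the wrist force passes 120 N, or if a joint passes its speed limit or range.

## Working session

There is one attempt and no reset: what is moved stays moved. The work goes in short steps, Python scripts to look and compute and a tool call to move; the robot and the scene stay as the last step left them, time stands still between calls to the robot, and variables do not carry over. Pictures are saved under pics/ and viewed, and the job is handed in when it is done.

Besides the shell and the picture viewer there is one more tool, called after "Request:" as name(argument=value, ...) on one line, values as JSON. arm_command: Moves the arm, as the interface text tells. Its arguments: {"type":"object","properties":{"targets":{"type":"array","items":{"type":"array","items":{"type":"array","items":{"type":"number"}}}},"newtons":{"type":"number"}},"required":["targets"]}

```bash
ls; mkdir -p pics; python3 - <<'E'
from cell import *
import cv2
o=get_obs();print(o)
for n in ["scene","top","wrist"]:
    c=read_camera(n);cv2.imwrite(f"pics/{n}0.png",c["img"][:,:,::-1]);print(n,c["K"],c["origin"],c["attitude"])
E
```

```text
pics
{'time_s': 0.0, 'qpos': array([-66.6299348 ,  18.4392926 ,  -4.01656101,  83.17461804,
         1.29515591,  78.54076172,  -3.25942933]), 'joint_velocities': array([-0.02863194,  0.0816964 , -0.03037095,  0.02245663,  0.00389864,
       -0.02516428, -0.03525555]), 'effort': array([ 1.02224032e-03, -4.91298151e+01, -4.03768541e-01, -3.12523162e+01,
       -6.40287506e-02,  4.41648276e-02,  2.24713913e-04]), 'tool_pos': array([0.24920383, 0.59967546, 0.19366155]), 'tool_rot': array([-1.79890584e+02,  5.56949639e-03,  1.57441262e+02]), 'force': array([-0.54460144,  0.4233518 , -0.24355111]), 'wrist_torque': array([-0.00204705, -0.04597229,  0.0103506 ]), 'grip_width': 0.08699860180125898}
scene [[421.01488656   0.         320.56737706]
 [  0.         421.01488656 205.71512133]
 [  0.           0.           1.        ]] [ 1.24409559 -0.28522376  0.94234687] [-1.41451228e+02  8.28965737e-02  6.84028383e+01]
top [[514.58548861   0.         322.42001118]
 [  0.         514.58548861 197.12373229]
 [  0.           0.           1.        ]] [ 0.43336136 -0.0557697   1.2454351 ] [-171.1789406     0.26009932  -90.08279032]
wrist [[357.7869204    0.         320.20407493]
 [  0.         357.7869204  198.46333152]
 [  0.           0.           1.        ]] [0.18984234 0.62606386 0.38369392] [1.66138343e+02 1.57542746e-01 6.73745690e+01]
```

View pics/top0.png

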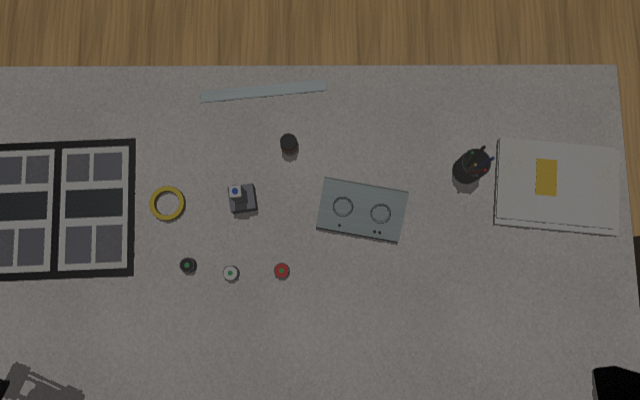

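View pics/scene0.png

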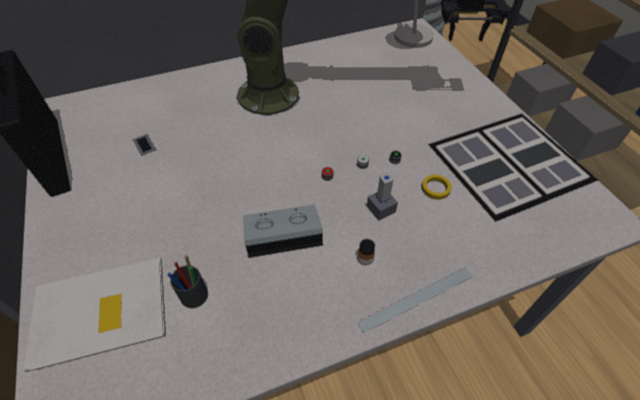

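```bash
cat > h.py <<'E'
from cell import *
import cv2, numpy as np
from scipy.spatial.transform import Rotation as R
def rot(a): return R.from_euler('xyz',a,degrees=True)
def cloud(c):
    z=c["z_map"];K=c["K"];v,u=np.mgrid[0:z.shape[0],0:z.shape[1]]
    p=np.stack([(u-K[0,2])/K[0,0]*z,(v-K[1,2])/K[1,1]*z,z],-1)
    w=p@rot(c["attitude"]).as_matrix().T+c["origin"]
    w[z==0]=np.nan
    return w
def ray_at_z(c,px,h):
    K=c["K"];d=rot(c["attitude"]).apply([(px[0]-K[0,2])/K[0,0],(px[1]-K[1,2])/K[1,1],1])
    o=np.array(c["origin"]);return o+d*(h-o[2])/d[2]
def proj(c,p):
    q=rot(c["attitude"]).inv().apply(np.array(p)-c["origin"]);return (q@c["K"].T)[:2]/q[2]
E
python3 - <<'E'
from h import *
c=read_camera("top");w=cloud(c)
np.set_printoptions(precision=4,suppress=True)
for cam in ["top","scene"]:
  c=read_camera(cam);w=cloud(c)
  for n in ["dark_center","light_center","red_center","pocket1","pocket2","probe_grip","light_spot","ink","tape","penpot","cradle","stand"]:
    for d in search_frame(n,cam)[:2]:
        x,y=map(int,np.round(d["position"])); print(cam,n,round(d["conf"],2),np.array(d["position"]).round(1),w[y,x])
E
```

```text
top light_center 0.65 [231.7 273.8] [0.4406 0.1613 0.0291]
top red_center 0.76 [278.7 270.3] [0.4496 0.051  0.0339]
top pocket1 0.74 [359.5 205.9] [ 0.5981 -0.1389  0.0469]
top pocket2 0.74 [359.5 205.9] [ 0.5981 -0.1389  0.0469]
top probe_grip 0.63 [234.4 195.4] [0.6107 0.1423 0.1356]
top light_spot 0.71 [230.2 273.4] [0.4429 0.1664 0.0272]
top ink 0.55 [286.7 148.1] [0.7338 0.0326 0.0653]
top tape 0.8 [156.6 201. ] [0.6175 0.3539 0.0029]
top penpot 0.94 [474.6 168.6] [ 0.6886 -0.4163  0.0354]
top cradle 0.16 [279.1 272.9] [0.4427 0.0513 0.0293]
top stand 0.81 [364.1 208.9] [ 0.5908 -0.1481  0.0483]
scene dark_center 0.43 [395.6 158.6] [0.477  0.2656 0.0222]
scene light_center 0.64 [359.5 162.5] [0.4531 0.1548 0.0282]
scene red_center 0.49 [329.1 169.9] [0.4493 0.055  0.0283]
scene pocket1 0.66 [281.5 226.4] [ 0.6121 -0.144   0.0553]
scene pocket2 0.66 [281.5 226.4] [ 0.6121 -0.144   0.0553]
scene probe_grip 0.77 [381.5 186.3] [0.6272 0.1305 0.113 ]
scene light_spot 0.63 [381.  187.8] [0.6259 0.1293 0.1041]
scene light_spot 0.48 [368.1 157.9] [0.4487 0.1835 0.0306]
scene ink 0.56 [368.7 251.5] [0.7699 0.0293 0.0608]
scene ink 0.19 [281.3 226. ] [ 0.6136 -0.147   0.0588]
scene tape 0.79 [439.2 180.9] [0.5926 0.351  0.006 ]
scene penpot 0.72 [190.2 286.8] [ 0.6814 -0.4029  0.0257]
scene cradle 0.73 [379.  206.5] [0.6387 0.1241 0.0454]
scene cradle 0.31 [395.8 156.8] [0.475  0.2656 0.0289]
scene stand 0.57 [281.1 231.7] [ 0.6379 -0.1543  0.0679]
```

The top view shows the black puck at (187,265), white (231,273), red (281,270), probe and cradle at (240,195), and the stand at (362,210) slightly yawed, with one pip at (340,226) and two at (377,232). Next I'll measure these precisely.

```bash
python3 - <<'E'
from h import *
np.set_printoptions(precision=4,suppress=True)
for cam in ["top","scene"]:
  c=read_camera(cam);w=cloud(c);im=c["img"].astype(int)
  hsv=cv2.cvtColor(c["img"],cv2.COLOR_RGB2HSV)
  g=((hsv[...,0]>55)&(hsv[...,0]<95)&(hsv[...,1]>90)&(hsv[...,2]>40)).astype(np.uint8)
  n,l,s,ce=cv2.connectedComponentsWithStats(g)
  for i in range(1,n):
    if s[i,4]>5: print(cam,"green",ce[i],s[i,4],ray_at_z(c,ce[i],0.028),np.nanmedian(w[l==i],0))
  for nm,(x,y) in dict(dark=(.46,.264),white=(.443,.163),red=(.449,.053)).items():
    m=(np.hypot(w[...,0]-x,w[...,1]-y)<.035)&(w[...,2]>.023)&(w[...,2]<.034)
    p=w[m]; print(cam,nm,len(p),p.mean(0),(p.min(0)+p.max(0))/2,np.ptp(p,0))
  # stand
  m=(abs(w[...,0]-.6)<.12)&(abs(w[...,1]+.145)<.15)&(w[...,2]>.02)
  p=w[m]; 
  from numpy.linalg import lstsq
  for k in range(5):
    A=np.c_[p[:,:2],np.ones(len(p))];q=lstsq(A,p[:,2],rcond=None)[0];r=p[:,2]-A@q;p=p[abs(r)<max(.004,2*r.std()*.8)]
  nrm=np.array([-q[0],-q[1],1]);nrm/=np.linalg.norm(nrm)
  print(cam,"plane",q,"tilt",np.degrees(np.arccos(nrm[2])),"yaw up",np.degrees(np.arctan2(q[1],q[0])),len(p))
  rect=cv2.minAreaRect(p[:,:2].astype(np.float32)*1000);print(rect, (p.min(0),p.max(0)))
  # probe top
  m=(abs(w[...,0]-.62)<.06)&(abs(w[...,1]-.135)<.06)&(w[...,2]>.12);p=w[m];print("probe top",len(p),p.mean(0),(p.min(0)+p.max(0))/2,np.ptp(p,0))
  m=(abs(w[...,0]-.62)<.06)&(abs(w[...,1]-.135)<.06)&(abs(w[...,2]-.046)<.006);p=w[m];print("cradle",len(p),p.mean(0),(p.min(0)+p.max(0))/2,cv2.minAreaRect(p[:,:2].astype(np.float32)*1000))
  x0,x1,y0,y1=(170,420,120,300) if cam=="top" else (230,420,140,270)
  cr=cv2.resize(c["img"][y0:y1,x0:x1],None,fx=3,fy=3,interpolation=cv2.INTER_CUBIC);cv2.imwrite(f"pics/{cam}_crop.png",cr[:,:,::-1])
E
```

```text
top green [472. 152.] 9 [ 0.7322 -0.4133  0.028 ] [ 0.7041 -0.3799  0.1415]
top green [186.3684 264.7895] 19 [0.4621 0.2693 0.028 ] [0.4617 0.2691 0.0294]
top green [280.8 270. ] 10 [0.4497 0.0473 0.028 ] [0.4497 0.0468 0.0296]
top green [229.5 272.5] 12 [0.4441 0.1674 0.028 ] [0.444  0.1672 0.0294]
top dark 191 [0.4613 0.2676 0.0291] [0.4617 0.2684 0.0286] [0.0327 0.0354 0.0102]
top white 181 [0.4426 0.1659 0.0287] [0.4429 0.1663 0.0287] [0.0325 0.034  0.0106]
top red 187 [0.4485 0.0465 0.0287] [0.4486 0.0469 0.0285] [0.0349 0.0331 0.01  ]
top plane [ 0.3564 -0.0636 -0.1721] tilt 19.903035723907184 yaw up -10.109360848395538 3418
((589.3070068359375, -142.36045837402344), (200.0814666748047, 114.56439208984375), 79.65760803222656) (array([ 0.5169, -0.2494,  0.0234]), array([ 0.6619, -0.0352,  0.0701]))
probe top 177 [0.618  0.1398 0.1338] [0.6191 0.1406 0.131 ] [0.029  0.0285 0.0214]
cradle 370 [0.6129 0.1348 0.0468] [0.6183 0.1415 0.046 ] ((618.6248168945312, 141.46908569335938), (60.179168701171875, 60.96603012084961), 8.797632217407227)
scene green [395.7059 153.5882] 17 [0.4607 
[... 182 characters left out ...]
6] [0.0371 0.0349 0.0095]
scene white 95 [0.447  0.1661 0.0292] [0.4451 0.167  0.0282] [0.0398 0.0358 0.0096]
scene red 97 [0.4525 0.0475 0.029 ] [0.4512 0.0485 0.0285] [0.0373 0.0356 0.0108]
scene plane [ 0.3485 -0.0637 -0.1672] tilt 19.50978437785904 yaw up -10.351644234619185 1814
((591.031494140625, -140.398681640625), (199.97491455078125, 119.20967102050781), 79.45659637451172) (array([ 0.5165, -0.2477,  0.0238]), array([ 0.6662, -0.0337,  0.0704]))
probe top 131 [0.6243 0.1403 0.1323] [0.6226 0.1425 0.1299] [0.0284 0.0299 0.0192]
cradle 271 [0.6304 0.1373 0.0466] [0.6236 0.142  0.0459] ((620.8282470703125, 142.32118225097656), (63.120052337646484, 61.19989013671875), 8.764366149902344)
```

View pics/top_crop.png

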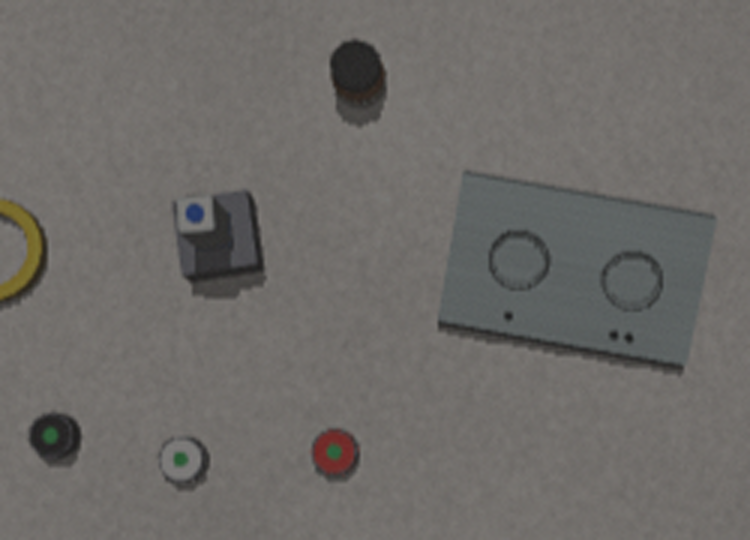

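```bash
cat >> h.py <<'E'
import json,os,sys
np.set_printoptions(precision=4,suppress=True)
def cmd():
    d=json.load(open("cmd.json"));return np.array(d["p"]),R.from_quat(d["q"])
def setcmd(p,r): json.dump(dict(p=list(map(float,p)),q=list(map(float,r.as_quat()))),open("cmd.json","w"))
def applied(row):  # register the numbers I sent
    p,r=cmd();setcmd(p+r.apply(row[:3]),r*R.from_rotvec(row[3:6],degrees=True))
def to(p,rt):
    P,r=cmd();return np.r_[r.inv().apply(np.array(p)-P),(r.inv()*rt).as_rotvec(degrees=True)]
def down(yaw): return R.from_euler('xyz',[180,0,yaw],degrees=True)
def meas():
    o=get_obs();P,r=cmd();m=rot(o["tool_rot"])
    print("t",round(o["time_s"],2),"meas",np.array(o["tool_pos"]),"cmd",P,"err",np.array(o["tool_pos"])-P,"roterr",(m*r.inv()).as_rotvec(degrees=True),"F",np.array(o["force"]),"w",round(o["grip_width"],4));return o
E
python3 - <<'E'
from h import *
setcmd([.249,.6,.195],rot([180,0,157.45]))
meas()
print(to([.4615,.269,.12],down(79.8)))
E
```

```text
t 1.6 meas [0.2494 0.6003 0.1948] cmd [0.249 0.6   0.195] err [ 0.0004  0.0003 -0.0002] roterr [ 0.0041 -0.0042 -0.0134] F [-0.3047  0.1043 -0.2507] w 0.0873
[-0.3232 -0.2242  0.075   0.     -0.     77.65  ]
```

Request:
arm_command(targets=[[[-0.323,-0.224,0.075,0,0,77.65,-0.6],[-0.323,-0.224,0.075,0,0,77.65,-0.6],[-0.323,-0.224,0.075,0,0,77.65,-0.6],[-0.323,-0.224,0.075,0,0,77.65,-0.6],[-0.323,-0.224,0.075,0,0,77.65,-0.6],[-0.323,-0.224,0.075,0,0,77.65,-0.6],[-0.323,-0.224,0.075,0,0,77.65,-0.6],[-0.323,-0.224,0.075,0,0,77.65,-0.6],[-0.323,-0.224,0.075,0,0,77.65,-0.6],[-0.323,-0.224,0.075,0,0,77.65,-0.6]]])

```text
time_s: 2.6
tool_pos: [0.4625, 0.2679, 0.1197]
tool_rot: [-180.0, -0.0, 79.5]
force: [-1.1, 1.0, -0.1]
grip_width: 0.0695
```

```bash
python3 - <<'E'
from h import *
applied([-0.323, -0.224, 0.075, 0, 0, 77.65])
meas()
c=read_camera("wrist");w=cloud(c);cv2.imwrite("pics/w1.png",c["img"][:,:,::-1])
hsv=cv2.cvtColor(c["img"],cv2.COLOR_RGB2HSV)
g=((hsv[...,0]>55)&(hsv[...,0]<95)&(hsv[...,1]>90)&(hsv[...,2]>40)).astype(np.uint8)
n,l,s,ce=cv2.connectedComponentsWithStats(g)
for i in range(1,n):
    if s[i,4]>20: print("green",ce[i],s[i,4],ray_at_z(c,ce[i],0.028),np.nanmedian(w[l==i],0))
meas();print(c["origin"],c["attitude"])
E
```

```text
t 2.6 meas [0.4625 0.2679 0.1197] cmd [0.4614 0.2693 0.12  ] err [ 0.0011 -0.0013 -0.0003] roterr [ 0.0094  0.0037 -0.2613] F [-1.1481  1.0395 -0.1001] w 0.0695
green [320.1505 190.9854] 206 [0.4631 0.2705 0.028 ] [0.4631 0.2706 0.0285]
green [320.307  307.0351] 114 [0.4442 0.1679 0.028 ] [0.4443 0.1684 0.0285]
t 2.65 meas [0.4617 0.2698 0.1199] cmd [0.4614 0.2693 0.12  ] err [ 0.0003  0.0005 -0.0001] roterr [0.045  0.0055 0.1113] F [-0.2531  0.8935  0.3764] w 0.0693
[0.475  0.333  0.3097] [166.0711   0.048  -10.526 ]
```

View pics/w1.png

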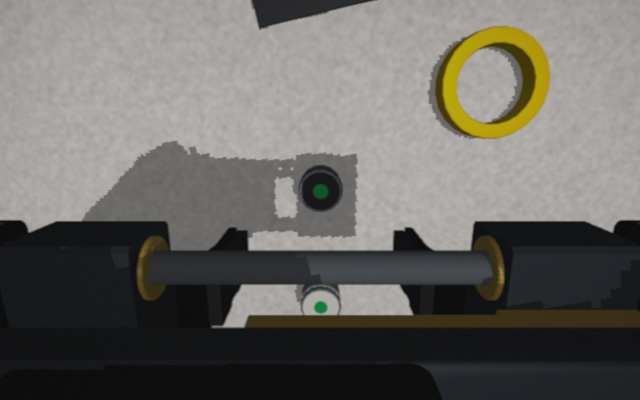

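Request:
arm_command(targets=[[[0.001,0,0.04,0,0,0,-0.6],[0.001,0,0.08,0,0,0,-0.6],[0.001,0,0.107,0,0,0,-0.6],[0.001,0,0.107,0,0,0,-0.6],[0.001,0,0.107,0,0,0,1],[0.001,0,0.107,0,0,0,1],[0.001,0,0.107,0,0,0,1],[0.001,0,0.107,0,0,0,1],[0.001,0,0.107,0,0,0,1]]], newtons=20)

```text
time_s: 3.55
tool_pos: [0.4624, 0.2708, 0.0136]
tool_rot: [179.9, -0.1, 79.8]
force: [0.7, -1.3, 1.0]
grip_width: 0.0373
```

```bash
python3 - <<'E'
from h import *
applied([0.001, 0, 0.107, 0, 0, 0])
meas()
# deck target guess
yaw=-10.2
n=R.from_euler('ZY',[yaw,-20],degrees=True)   # x up slope
print(n.as_matrix())
M=n*R.from_euler('xyz',[180,0,90],degrees=True)
print(M.as_matrix())
C=np.array([.590,-.1412,.0473]);
up,lat,nz=n.as_matrix().T
# pocket mouth
for k,s in((1,1),(2,-1)): print(k, C+s*.045*lat)
E
```

```text
t 3.55 meas [0.4624 0.2708 0.0136] cmd [0.4616 0.2702 0.013 ] err [0.0008 0.0006 0.0006] roterr [ 0.06   -0.0664 -0.0014] F [ 0.6946 -1.288   0.9904] w 0.0373
[[ 0.9248  0.1771 -0.3366]
 [-0.1664  0.9842  0.0606]
 [ 0.342   0.      0.9397]]
[[ 0.1771  0.9248  0.3366]
 [ 0.9842 -0.1664 -0.0606]
 [ 0.      0.342  -0.9397]]
1 [ 0.598  -0.0969  0.0473]
2 [ 0.582  -0.1855  0.0473]
```

```bash
cat >> h.py <<'E'
def ray_plane(c,px,q):  # z=q0 x+q1 y+q2
    K=c["K"];d=rot(c["attitude"]).apply([(px[0]-K[0,2])/K[0,0],(px[1]-K[1,2])/K[1,1],1]);o=np.array(c["origin"])
    t=(q[0]*o[0]+q[1]*o[1]+q[2]-o[2])/(d[2]-q[0]*d[0]-q[1]*d[1]);return o+t*d
E
python3 - <<'E'
from h import *
q=[.353,-.0637,.0473-.353*.59-.0637*.1412]
im=cv2.imread("pics/top0.png");c=read_camera("top")
cv2.imwrite("pics/top1.png",c["img"][:,:,::-1])
f=8
cr=cv2.resize(im[185:235,320:405],None,fx=f,fy=f,interpolation=cv2.INTER_CUBIC)
cv2.imwrite("pics/deck.png",cr)
gr=cv2.GaussianBlur(cv2.cvtColor(cr,cv2.COLOR_BGR2GRAY),(0,0),3)
h=cv2.HoughCircles(gr,cv2.HOUGH_GRADIENT,1.5,100,param1=60,param2=25,minRadius=60,maxRadius=95)
print(h)
if h is not None:
  for x,y,r in h[0]: print((x+.5)/f-.5+320,(y+.5)/f-.5+185,r/f, ray_plane(c,[(x+.5)/f-.5+320,(y+.5)/f-.5+185],q))
C=np.array([.590,-.1412,.0473])
for s in(1,-1): print(proj(c,C+s*.045*np.array([.1771,.984,0])))
E
```

```text
None
[342.148  206.0545]
[379.9849 212.7145]
```

View pics/deck.png

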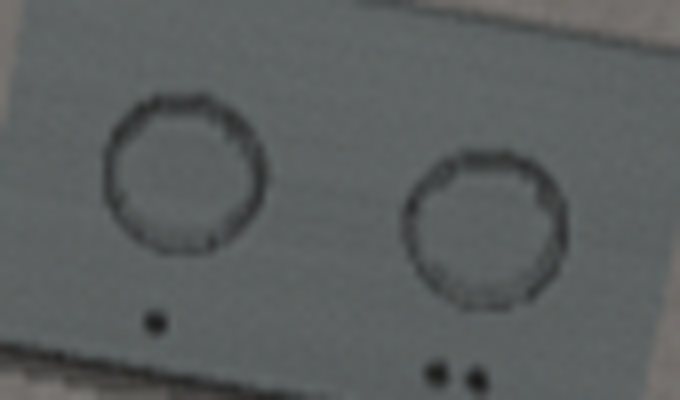

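```bash
cat >> h.py <<'E'
DECK=R.from_euler('ZY',[-10.2,-19.9],degrees=True)
TD=DECK*R.from_euler('xyz',[180,0,90],degrees=True)
E
python3 - <<'E'
from h import *
print(to([.556,-.135,.16],TD), TD.as_matrix())
E
```

```text
[ -0.3821   0.1647  -0.147  -19.9     -0.      -0.    ] [[ 0.1771  0.9254  0.335 ]
 [ 0.9842 -0.1665 -0.0603]
 [ 0.      0.3404 -0.9403]]
```

Request:
arm_command(targets=[[[0,0,-0.03,0,0,0,1],[0,0,-0.07,0,0,0,1],[-0.01,0,-0.11,0,0,0,1],[-0.04,0.01,-0.14,0,0,0,1],[-0.08,0.03,-0.147,-2,0,0,1],[-0.12,0.05,-0.147,-4,0,0,1],[-0.16,0.07,-0.147,-7,0,0,1],[-0.2,0.085,-0.147,-10,0,0,1],[-0.24,0.1,-0.147,-12,0,0,1],[-0.28,0.12,-0.147,-14,0,0,1]]])

```text
time_s: 4.6
tool_pos: [0.5301, -0.0278, 0.1601]
tool_rot: [165.9, -0.1, 79.8]
force: [0.3, 0.0, -1.3]
grip_width: 0.0006
```

```bash
python3 - <<'E'
from h import *
applied([-0.28, 0.12, -0.147, -14, 0, 0])
meas()
print(to([.556,-.135,.15],TD))
E
```

```text
t 4.6 meas [ 0.5301 -0.0278  0.1601] cmd [ 0.5301 -0.0266  0.16  ] err [-0.     -0.0012  0.0001] roterr [ 0.0418 -0.1072  0.0248] F [ 0.3088  0.0316 -1.2951] w 0.0006
[-0.1021  0.0409  0.0205 -5.9     0.     -0.    ]
```

```bash
python3 - <<'E'
from h import *
for n in ["top","wrist"]:
    c=read_camera(n);cv2.imwrite(f"pics/{n}2.png",c["img"][:,:,::-1])
E
```

```text
(no output)
```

View pics/top2.png

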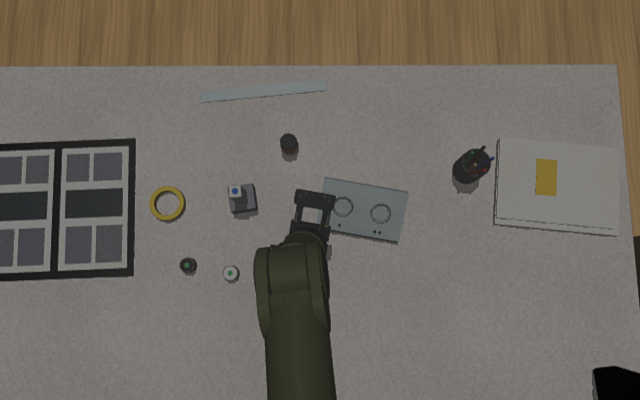

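View pics/wrist2.png

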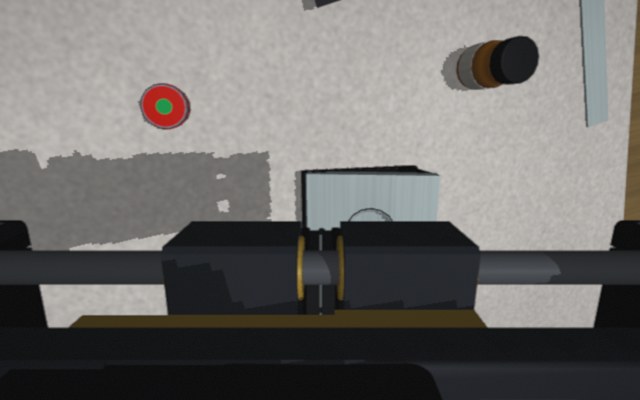

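The black puck is still standing at (187,265): I lifted before the fingers had closed. While the arm is here I'll measure the pockets with the wrist camera, then go back.

```bash
python3 - <<'E'
from h import *
up,lat,n=DECK.as_matrix().T
print(to(np.array([.590,-.1412,.0473])-.085*lat+.12*n,TD))
E
```

```text
[-0.1872  0.0373  0.0092 -5.9     0.     -0.    ]
```

Request:
arm_command(targets=[[[-0.045,0.01,0,-2,0,0,-0.4],[-0.095,0.02,0,-4,0,0,-0.4],[-0.14,0.03,0.005,-5.9,0,0,-0.4],[-0.187,0.037,0.009,-5.9,0,0,-0.4],[-0.187,0.037,0.009,-5.9,0,0,-0.4],[-0.187,0.037,0.009,-5.9,0,0,-0.4]]])

```text
time_s: 5.3
tool_pos: [0.5345, -0.2179, 0.1601]
tool_rot: [160.1, -0.1, 79.6]
force: [0.2, 0.5, 0.0]
grip_width: 0.0407
```

```bash
python3 - <<'E'
from h import *
applied([-0.187, 0.037, 0.009, -5.9, 0, 0])
c=read_camera("wrist");cv2.imwrite(f"pics/w3.png",c["img"][:,:,::-1]);np.save("w3.npy",c,allow_pickle=True)
meas()
E
```

```text
t 5.35 meas [ 0.5348 -0.2162  0.16  ] cmd [ 0.5345 -0.2174  0.1602] err [ 0.0004  0.0012 -0.0003] roterr [0.0454 0.016  0.008 ] F [0.227  0.8185 0.1478] w 0.045
```

View pics/w3.png

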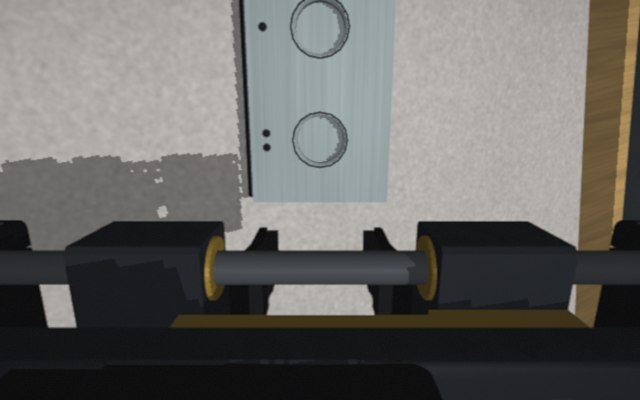

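The wrist view shows the pockets at about (320,27) and (320,139), with the pips on the left (lower) edge.

```bash
python3 - <<'E'
from h import *
c=np.load("w3.npy",allow_pickle=True).item();w=cloud(c)
m=(w[...,2]>.02)&(abs(w[...,0]-.6)<.12)&(abs(w[...,1]+.145)<.15);m[200:]=False
p=w[m]
for k in range(6):
    A=np.c_[p[:,:2],np.ones(len(p))];q=np.linalg.lstsq(A,p[:,2],rcond=None)[0];r=p[:,2]-A@q;p=p[abs(r)<max(.003,1.5*r.std())]
nn=np.array([-q[0],-q[1],1]);nn/=np.linalg.norm(nn)
print("tilt",np.degrees(np.arccos(nn[2])),"az",np.degrees(np.arctan2(q[1],q[0])),"z at C",q@[.59,-.1412,1])
gray=cv2.cvtColor(c["img"],cv2.COLOR_RGB2GRAY)
f=6;x0,y0=280,0
cr=cv2.resize(gray[y0:180,x0:360],None,fx=f,fy=f,interpolation=cv2.INTER_CUBIC)
# dark ring px
res={}
for k,(cx,cy,rr) in {1:(320,27,32),2:(320,139,32)}.items():
    ed=cv2.Canny(cr,60,140); 
    v,u=np.mgrid[0:cr.shape[0],0:cr.shape[1]];U=(u+.5)/f-.5+x0;V=(v+.5)/f-.5+y0
    # outermost edge along rays
    pts=[]
    for a in np.linspace(0,2*np.pi,120,endpoint=False):
        for rad in np.arange(36,20,-.15):
            X=cx+rad*np.cos(a);Y=cy+rad*np.sin(a)
            i=int(round((Y-y0+.5)*f-.5));j=int(round((X-x0+.5)*f-.5))
            if 0<=i<cr.shape[0] and 0<=j<cr.shape[1] and ed[i,j]: pts.append((X,Y));break
    P=np.array([ray_plane(c,t,q) for t in pts])
    e=DECK.as_matrix();d=np.c_[(P-[.59,-.1412,.0473])@e[:,0],(P-[.59,-.1412,.0473])@e[:,1]]
    # circle fit robust
    D=d.copy()
    for _ in range(6):
        s=np.linalg.lstsq(np.c_[2*D,np.ones(len(D))],(D**2).sum(1),rcond=None)[0];R0=np.sqrt(s[2]+s[0]**2+s[1]**2);r=np.hypot(*(D-s[:2]).T)-R0;D=D[abs(r)<max(.0008,1.5*r.std())]
    print(k,len(D),"up,lat",s[:2],"R",R0,"world",np.array([.59,-.1412,.0473])+s[0]*e[:,0]+s[1]*e[:,1],"rms",r.std())
# deck edges
m2=np.zeros(w.shape[:2],bool);
rr=w[...,2]-(w[...,:2]@q[:2]+q[2]);m2=(abs(rr)<.004)&(w[...,2]>.015);m2[205:]=False
d=np.c_[(w[m2]-[.59,-.1412,.0473])@e[:,0],(w[m2]-[.59,-.1412,.0473])@e[:,1]]
print("deck extents up",np.percentile(d[:,0],[.3,99.7]),"lat",np.percentile(d[:,1],[.3,99.7]))
E
```

```text
tilt 19.937744564019667 az -10.6416160991147 z at C 0.045859341820018995Traceback (most recent call last):
  File "<stdin>", line 25, in <module>
ValueError: operands could not be broadcast together with shapes (0,) (3,)
```

```bash
cat > pk.py <<'E'
from h import *
def pockets(c,rows=200,guess={1:(320,27),2:(320,139)},R1=36,R2=20):
    w=cloud(c);e=DECK.as_matrix();C=np.array([.59,-.1412,.0473])
    m=(w[...,2]>.02)&(abs(w[...,0]-.6)<.12)&(abs(w[...,1]+.145)<.15);m[rows:]=False
    p=w[m]
    for k in range(6):
        A=np.c_[p[:,:2],np.ones(len(p))];q=np.linalg.lstsq(A,p[:,2],rcond=None)[0];r=p[:,2]-A@q;p=p[abs(r)<max(.003,1.5*r.std())]
    gray=cv2.cvtColor(c["img"],cv2.COLOR_RGB2GRAY).astype(np.float32)
    for k,(cx,cy) in guess.items():
        for it in range(3):
            pts=[]
            for a in np.linspace(0,2*np.pi,120,endpoint=False):
                rad=np.arange(R1,R2,-.2)
                X=(cx+rad*np.cos(a)).astype(np.float32);Y=(cy+rad*np.sin(a)).astype(np.float32)
                if Y.min()<1: continue
                s=cv2.remap(gray,X[None],Y[None],cv2.INTER_LINEAR)[0]
                i=np.where(s<np.median(s[:20])-25)[0]   # first dark from outside
                if len(i): pts.append((X[i[0]],Y[i[0]]))
            pts=np.array(pts);(cx,cy),ax,_=cv2.fitEllipse(pts)
        P=np.array([ray_plane(c,t,q) for t in pts]);D=np.c_[(P-C)@e[:,0],(P-C)@e[:,1]]
        for _ in range(6):
            s=np.linalg.lstsq(np.c_[2*D,np.ones(len(D))],(D**2).sum(1),rcond=None)[0];R0=np.sqrt(s[2]+s[0]**2+s[1]**2);r=np.hypot(*(D-s[:2]).T)-R0;D=D[abs(r)<max(.0008,1.8*r.std())]
        P=C+s[0]*e[:,0]+s[1]*e[:,1];P[2]=q@[P[0],P[1],1]
        print(k,"px",(cx,cy),ax,len(D),"up,lat",s[:2],"R",R0,"world",P,"rms",r.std())
if __name__=="__main__":
    c=np.load("w3.npy",allow_pickle=True).item();pockets(c)
E
python3 pk.py
```

```text
1 px (319.53436279296875, 25.770212173461914) (60.53257369995117, 65.6197509765625) 89 up,lat [-0.0002  0.0456] R 0.024217991783737004 world [ 0.5979 -0.0963  0.0457] rms 0.0001345756143791127
2 px (319.5648498535156, 139.37518310546875) (56.406490325927734, 57.01801681518555) 120 up,lat [-0.0005 -0.0444] R 0.024275990739376477 world [ 0.5816 -0.1848  0.0458] rms 0.00017841035947529295
```

```bash
python3 - <<'E'
from h import *
print(to([.462,.2703,.12],down(79.8)))
print(to([.462,.2703,.011],down(79.8)))
E
```

```text
[ 0.4671 -0.1619 -0.0159 19.9    -0.     -0.    ]
[ 0.4671 -0.1991  0.0866 19.9    -0.     -0.    ]
```

Request:
arm_command(targets=[[[0.047,-0.016,-0.016,3,0,0,-0.6],[0.093,-0.032,-0.016,6,0,0,-0.6],[0.14,-0.048,-0.016,9,0,0,-0.6],[0.187,-0.065,-0.016,12,0,0,-0.6],[0.233,-0.081,-0.016,15,0,0,-0.6],[0.28,-0.097,-0.016,18,0,0,-0.6],[0.327,-0.113,-0.016,19.9,0,0,-0.6],[0.373,-0.129,-0.016,19.9,0,0,-0.6],[0.42,-0.145,-0.016,19.9,0,0,-0.6],[0.467,-0.162,-0.016,19.9,0,0,-0.6]]])

```text
time_s: 6.35
tool_pos: [0.4601, 0.2744, 0.1194]
tool_rot: [-180.0, -0.0, 80.0]
force: [0.4, 0.8, 0.1]
grip_width: 0.0696
```

```bash
python3 - <<'E'
from h import *
applied([0.467, -0.162, -0.016, 19.9, 0, 0])
meas()
print(to([.462,.2703,.011],down(79.8)))
E
```

```text
t 6.35 meas [0.4601 0.2744 0.1194] cmd [0.4619 0.2702 0.1201] err [-0.0017  0.0042 -0.0007] roterr [0.0142 0.0396 0.2031] F [0.4032 0.7538 0.0821] w 0.0696
[ 0.0001  0.0001  0.1091 -0.     -0.     -0.    ]
```

Request:
arm_command(targets=[[[0,0,0.02,0,0,0,-0.5],[0,0,0.06,0,0,0,-0.4],[0,0,0.1,0,0,0,-0.4],[0,0,0.109,0,0,0,-0.4],[0,0,0.109,0,0,0,1],[0,0,0.109,0,0,0,1],[0,0,0.109,0,0,0,1],[0,0,0.109,0,0,0,1],[0,0,0.109,0,0,0,1],[0,0,0.109,0,0,0,1]]], newtons=25)

```text
time_s: 7.35
tool_pos: [0.4626, 0.2706, 0.0115]
tool_rot: [180.0, -0.1, 79.8]
force: [-0.7, 0.1, 0.1]
grip_width: 0.021
```

Request:
arm_command(targets=[[[0,0,0,0,0,0,1],[0,0,0,0,0,0,1],[0,0,0,0,0,0,1],[0,0,-0.03,0,0,0,1],[0,0,-0.07,0,0,0,1],[0,0,-0.07,0,0,0,1]]])

```text
time_s: 7.95
tool_pos: [0.4659, 0.2726, 0.0862]
tool_rot: [179.6, -0.4, 79.8]
force: [0.4, 1.3, 0.2]
grip_width: 0.0008
```

```bash
python3 - <<'E'
from h import *
applied([0,0,.109,0,0,0]);applied([0,0,-.07,0,0,0])
meas()
c=read_camera("wrist");cv2.imwrite("pics/w4.png",c["img"][:,:,::-1])
E
```

```text
t 7.95 meas [0.4659 0.2726 0.0862] cmd [0.4619 0.2702 0.0811] err [0.004  0.0024 0.005 ] roterr [ 0.3423 -0.4466 -0.0255] F [0.4274 1.3267 0.2392] w 0.0008
```

View pics/w4.png

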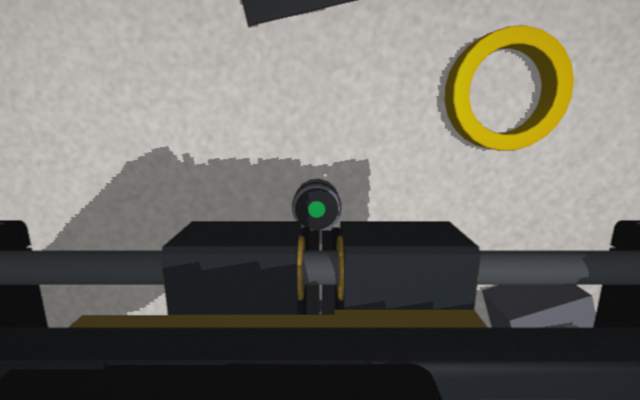

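```bash
python3 - <<'E'
from h import *
o=meas()
for n in ["wrist","top"]:
    c=read_camera(n);w=cloud(c)
    print(n,c["origin"],c["attitude"],"tcp px",proj(c,o["tool_pos"]))
    hsv=cv2.cvtColor(c["img"],cv2.COLOR_RGB2HSV)
    g=((hsv[...,0]>55)&(hsv[...,0]<95)&(hsv[...,1]>90)&(hsv[...,2]>40)).astype(np.uint8)
    k,l,s,ce=cv2.connectedComponentsWithStats(g)
    for i in range(1,k):
        if s[i,4]>8: print("green",ce[i],s[i,4],ray_at_z(c,ce[i],0.028),np.nanmedian(w[l==i],0))
    cv2.imwrite(f"pics/{n}5.png",c["img"][:,:,::-1])
meas()
E
```

```text
t 8.0 meas [0.4644 0.2718 0.0837] cmd [0.4619 0.2702 0.0811] err [0.0025 0.0016 0.0026] roterr [ 0.2199 -0.2736 -0.0162] F [-0.0379  0.0014 -0.4875] w 0.0008
wrist [0.4757 0.3362 0.274 ] [166.3288  -0.1874 -10.2806] tcp px [319.7916 231.6416]
green [318.1493 208.1791] 268 [0.4631 0.2704 0.028 ] [0.463  0.2706 0.0286]
top [ 0.4334 -0.0558  1.2454] [-171.1789    0.2601  -90.0828] tcp px [178.7092 263.2036]
green [186.24 264.64] 25 [0.4625 0.2696 0.028 ] [0.4616 0.2695 0.0285]
green [280.8 270. ] 10 [0.4497 0.0473 0.028 ] [0.4496 0.0468 0.0276]
green [229.5 272.5] 12 [0.4441 0.1674 0.028 ] [0.444  0.1672 0.0299]
t 8.1 meas [0.462  0.2703 0.0806] cmd [0.4619 0.2702 0.0811] err [ 0.0001  0.0001 -0.0005] roterr [ 0.0016  0.0138 -0.0081] F [ 0.2322 -0.4732 -0.2114] w 0.0002
```

View pics/wrist5.png

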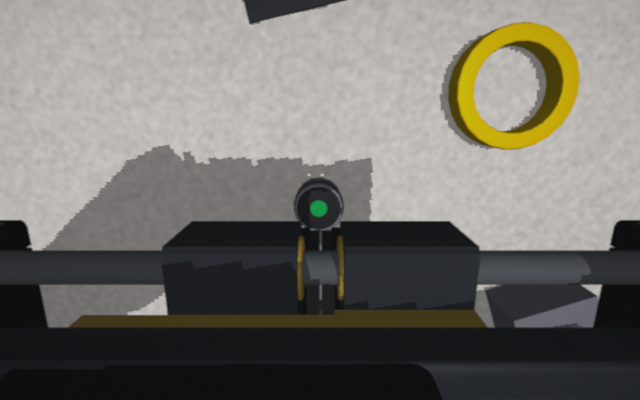

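```bash
python3 - <<'E'
from h import *
o=get_obs()
c=read_camera("wrist");w=cloud(c);r=rot(o["tool_rot"])
t=r.inv().apply((w-o["tool_pos"]).reshape(-1,3)).reshape(w.shape)
for row in range(200,320,6): print(row,[ (np.round(t[row,col]*1000)).tolist() for col in (308,314,320,326,332)])
cv2.imwrite("pics/w5z.png",cv2.resize(c["img"][160:330,240:400,::-1],None,fx=4,fy=3.5,interpolation=cv2.INTER_CUBIC))
c=read_camera("top");cv2.imwrite("pics/t5z.png",cv2.resize(c["img"][200:360,120:300,::-1],None,fx=4,fy=3.5))
c=read_camera("scene");cv2.imwrite("pics/s5z.png",cv2.resize(c["img"][60:240,280:480,::-1],None,fx=4,fy=3.3))
E
```

```text
200 [[5.0, -8.0, 53.0], [5.0, -4.0, 53.0], [5.0, 0.0, 52.0], [5.0, 4.0, 53.0], [5.0, 8.0, 53.0]]
206 [[1.0, -8.0, 51.0], [0.0, -4.0, 53.0], [1.0, 0.0, 51.0], [1.0, 4.0, 51.0], [1.0, 8.0, 51.0]]
212 [[-4.0, -8.0, 52.0], [-4.0, -4.0, 53.0], [-3.0, 0.0, 51.0], [-4.0, 4.0, 52.0], [-4.0, 8.0, 52.0]]
218 [[-8.0, -8.0, 52.0], [-8.0, -4.0, 52.0], [-8.0, 0.0, 52.0], [-8.0, 4.0, 52.0], [-8.0, 9.0, 52.0]]
224 [[-13.0, -8.0, 52.0], [-12.0, -4.0, 52.0], [-12.0, 0.0, 52.0], [-12.0, 4.0, 52.0], [-13.0, 9.0, 52.0]]
230 [[13.0, -5.0, -34.0], [11.0, -3.0, -29.0], [11.0, 0.0, -28.0], [10.0, 3.0, -27.0], [12.0, 6.0, -32.0]]
236 [[12.0, -5.0, -41.0], [10.0, -3.0, -36.0], [11.0, 0.0, -36.0], [10.0, 3.0, -35.0], [12.0, 6.0, -39.0]]
242 [[12.0, -5.0, -49.0], [10.0, -2.0, -42.0], [8.0, 0.0, -37.0], [11.0, 3.0, -44.0], [10.0, 5.0, -44.0]]
248 [[11.0, -5.0, -52.0], [11.0, -2.0, -51.0], [6.0, 0.0, -38.0], [11.0, 3.0, -52.0], [10.0, 5.0, -50.0]]
254 [[34.0, -2.0, -113.0], [34.0, -1.0, -113.0], [34.0, 0.0, -114.0], [34.0, 2.0, -112.0], [34.0, 3.0, -112.0]]
260 [[33.0, -2.0, -115.0], [33.0, -1.0, -114.0], [33.0, 0
[... 330 characters left out ...]
9.0, 0.0, -115.0], [29.0, 2.0, -114.0], [29.0, 3.0, -116.0]]
284 [[27.0, -3.0, -114.0], [26.0, -1.0, -113.0], [27.0, 0.0, -113.0], [27.0, 2.0, -114.0], [27.0, 3.0, -114.0]]
290 [[5.0, -4.0, -77.0], [5.0, -2.0, -77.0], [-79.0, -0.0, 81.0], [5.0, 2.0, -77.0], [5.0, 4.0, -77.0]]
296 [[3.0, -4.0, -77.0], [3.0, -2.0, -76.0], [-84.0, -0.0, 80.0], [4.0, 2.0, -78.0], [3.0, 4.0, -77.0]]
302 [[0.0, -4.0, -76.0], [1.0, -2.0, -77.0], [-85.0, -0.0, 72.0], [0.0, 2.0, -76.0], [1.0, 4.0, -78.0]]
308 [[-1.0, -4.0, -77.0], [-2.0, -2.0, -77.0], [-85.0, -0.0, 63.0], [-1.0, 2.0, -77.0], [-2.0, 4.0, -76.0]]
314 [[-4.0, -4.0, -76.0], [-4.0, -2.0, -77.0], [-86.0, -0.0, 55.0], [-4.0, 2.0, -77.0], [-4.0, 4.0, -77.0]]
```

View pics/w5z.png

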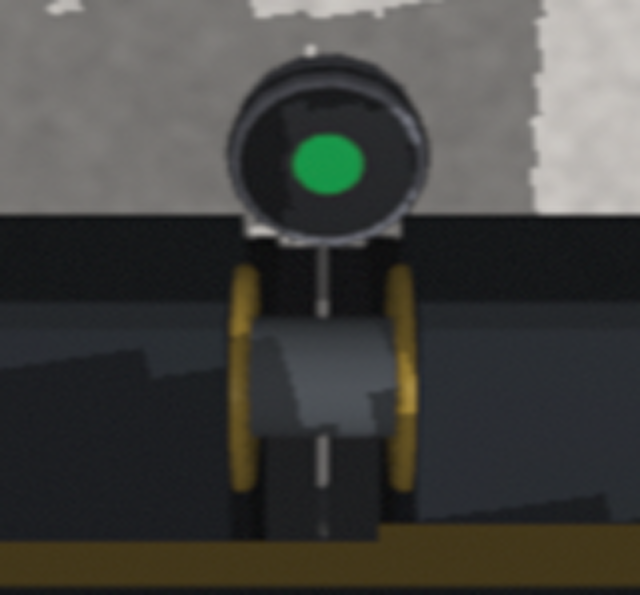

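View pics/s5z.png

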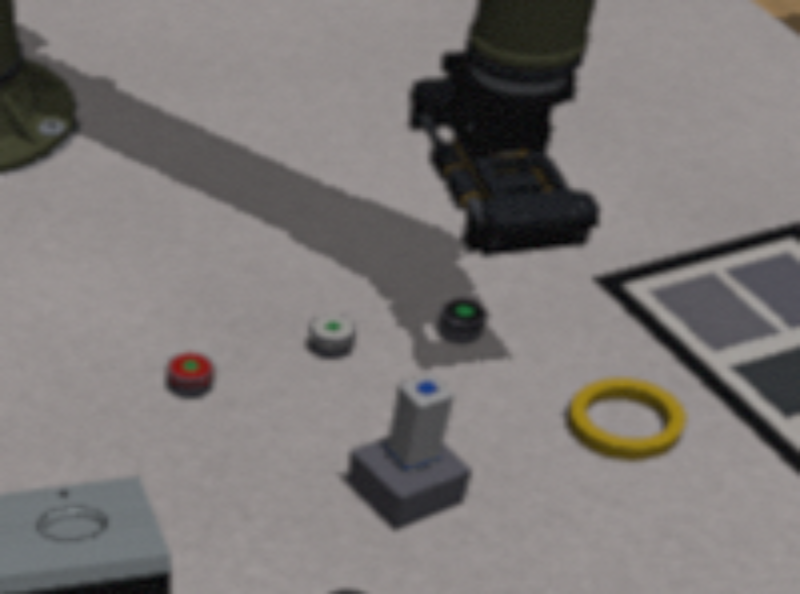

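```bash
python3 - <<'E'
from h import *
o=get_obs()
c=np.load("w3.npy",allow_pickle=True).item();w=cloud(c)
P=np.array([0.5348,-.2162,.16]);r=TD
t=r.inv().apply((w-P).reshape(-1,3)).reshape(w.shape)*1000
m=(abs(t[...,0])<25)&(t[...,2]<30)&(t[...,2]>-70)&(abs(t[...,1])<70)
v,u=np.where(m);print(len(v),v.min(),v.max())
for row in range(v.min(),v.min()+14): 
    s=t[row][m[row]];print(row,len(s),s.min(0).round(),s.max(0).round() , "cols",u[v==row].min(),u[v==row].max())
c=read_camera("wrist");w=cloud(c);o=get_obs();t=rot(o["tool_rot"]).inv().apply((w-o["tool_pos"]).reshape(-1,3)).reshape(w.shape)*1000
m=(abs(t[...,0])<25)&(t[...,2]<30)&(t[...,2]>-70)&(abs(t[...,1])<70)
v,u=np.where(m);print(len(v),v.min(),v.max())
for row in range(v.min(),v.min()+10): 
    s=t[row][m[row]];print(row,len(s),s.min(0).round(),s.max(0).round(), "cols",u[v==row].min(),u[v==row].max())
E
```

```text
1335 227 313
227 12 [ 10. -28. -29.] [ 11.  29. -27.] cols 261 380
228 18 [ 10. -29. -31.] [ 11.  30. -28.] cols 259 382
229 18 [ 10. -28. -32.] [ 11.  29. -29.] cols 259 382
230 40 [  9. -29. -33.] [ 11.  29. -27.] cols 258 383
231 42 [  8. -28. -34.] [ 11.  29. -26.] cols 258 383
232 43 [  7. -29. -37.] [ 11.  29. -27.] cols 257 384
233 44 [  7. -28. -37.] [ 11.  29. -28.] cols 257 384
234 46 [  7. -28. -39.] [ 11.  29. -28.] cols 256 385
235 46 [  6. -28. -40.] [ 11.  29. -28.] cols 256 385
236 48 [  6. -29. -41.] [ 11.  29. -28.] cols 255 386
237 50 [  6. -29. -43.] [ 11.  30. -29.] cols 254 387
238 50 [  5. -28. -44.] [ 11.  29. -29.] cols 254 387
239 52 [  4. -29. -45.] [ 11.  30. -29.] cols 253 388
240 52 [  4. -28. -46.] [ 11.  29. -29.] cols 253 388
723 227 249
227 12 [ 12.  -8. -29.] [ 12.   9. -27.] cols 303 338
228 16 [ 12.  -8. -30.] [ 12.   9. -29.] cols 302 339
229 16 [ 12.  -8. -32.] [ 12.   9. -30.] cols 302 339
230 36 [ 10.  -8. -33.] [ 12.   9. -26.] cols 302 339
231 38 [ 10.  -8. -35.] [ 12.   9. -28.] cols 302 339
232 37 [ 10.  -8. -36.] [ 12.   9. -30.] cols 302 339
233 38 [ 10.  -8. -38.] [ 13.   9. -31.] cols 302 339
234 37 [ 10.  -8. -39.] [ 12.   9. -32.] cols 302 339
235 37 [ 10.  -8. -40.] [ 12.   9. -33.] cols 302 339
236 36 [ 10.  -7. -41.] [ 12.   8. -35.] cols 303 338
```

The wrist depth shows the fingers really end about 27 mm short of the reported TCP, both open and shut. That explains why they closed in the air above the untouched puck. I'll treat the true tip as tool z = −0.0265 and approach in force-checked steps.

Request:
arm_command(targets=[[[0.001,0.001,0,0,0,0,-0.5],[0.001,0.001,0,0,0,0,-0.5],[0.001,0.001,0,0,0,0,-0.5],[0.001,0.001,0,0,0,0,-0.5],[0.001,0.001,0.03,0,0,0,-0.5],[0.001,0.001,0.05,0,0,0,-0.5],[0.001,0.001,0.065,0,0,0,-0.5],[0.001,0.001,0.075,0,0,0,-0.5],[0.001,0.001,0.078,0,0,0,-0.5]]])

```text
time_s: 9.2
tool_pos: [0.4628, 0.2708, 0.0019]
tool_rot: [-179.9, 0.1, 79.8]
force: [0.4, -0.4, -0.1]
grip_width: 0.0617
```

Request:
arm_command(targets=[[[0,0,0.004,0,0,0,-0.5],[0,0,0.006,0,0,0,-0.5]]])

```text
time_s: 9.4
tool_pos: [0.4638, 0.2715, -0.0027]
tool_rot: [180.0, -0.0, 79.8]
force: [-0.3, 0.1, -0.2]
grip_width: 0.0648
```

Request:
arm_command(targets=[[[0,0,0.006,0,0,0,-0.4],[0,0,0.01,0,0,0,-0.4],[0,0,0.013,0,0,0,-0.4],[0,0,0.013,0,0,0,1],[0,0,0.013,0,0,0,1],[0,0,0.013,0,0,0,1],[0,0,0.013,0,0,0,1],[0,0,0.013,0,0,0,1],[0,0,0.013,0,0,0,1],[0,0,0.013,0,0,0,1]]])

```text
time_s: 10.4
tool_pos: [0.4636, 0.2713, -0.0159]
tool_rot: [180.0, -0.0, 79.8]
force: [0.6, 0.1, 2.0]
grip_width: 0.0351
```

```bash
python3 - <<'E'
from h import *
applied([0.001,.001,.078,0,0,0]);applied([0,0,.006,0,0,0]);applied([0,0,.013,0,0,0])
meas()
E
```

```text
t 10.4 meas [ 0.4636  0.2713 -0.0159] cmd [ 0.463   0.271  -0.0159] err [ 0.0006  0.0003 -0.    ] roterr [ 0.0191 -0.0209 -0.0166] F [0.5527 0.0671 1.9543] w 0.0351
```

```bash
python3 - <<'E'
from h import *
up,lat,n=DECK.as_matrix().T
P1=np.array([.5979,-.0963,.0462])
print(to(P1+.001*lat+(.045-.0159)*n,TD))
E
```

```text
[ -0.3366   0.1879  -0.0894 -19.9     -0.      -0.    ]
```

Request:
arm_command(targets=[[[0,0,-0.02,0,0,0,1],[0,0,-0.06,0,0,0,1],[-0.01,0.01,-0.1,0,0,0,1],[-0.04,0.03,-0.12,0,0,0,1],[-0.08,0.05,-0.125,-2,0,0,1],[-0.12,0.07,-0.125,-5,0,0,1],[-0.16,0.09,-0.125,-8,0,0,1],[-0.2,0.11,-0.12,-11,0,0,1],[-0.24,0.135,-0.12,-14,0,0,1],[-0.28,0.16,-0.11,-17,0,0,1]]])

```text
time_s: 11.4
tool_pos: [0.5724, -0.0342, 0.0951]
tool_rot: [162.7, -0.1, 79.8]
force: [1.0, 0.6, -1.2]
grip_width: 0.0354
```

```bash
python3 - <<'E'
from h import *
applied([-0.28, 0.16, -0.11, -17, 0, 0])
meas()
up,lat,n=DECK.as_matrix().T
P1=np.array([.5979,-.0963,.0462])
print(to(P1+.001*lat+(.045-.0159)*n,TD))
E
```

```text
t 11.4 meas [ 0.5724 -0.0342  0.0951] cmd [ 0.5709 -0.0329  0.0941] err [ 0.0015 -0.0013  0.001 ] roterr [ 0.0336 -0.2715  0.0129] F [ 1.0444  0.6338 -1.2452] w 0.0354
[-0.0566  0.0206  0.0278 -2.9     0.     -0.    ]
```

Request:
arm_command(targets=[[[-0.03,0.011,0,-2.9,0,0,1],[-0.0566,0.0206,0.015,-2.9,0,0,1],[-0.0566,0.0206,0.0278,-2.9,0,0,1],[-0.0566,0.0206,0.0278,-2.9,0,0,1],[-0.0566,0.0206,0.0278,-2.9,0,0,1],[-0.0566,0.0206,0.0278,-2.9,0,0,1]]])

```text
time_s: 12.0
tool_pos: [0.5888, -0.0923, 0.0737]
tool_rot: [160.1, -0.0, 79.9]
force: [-0.7, -0.2, -1.4]
grip_width: 0.0348
```

```bash
python3 - <<'E'
from h import *
applied([-0.0566, 0.0206, 0.0278, -2.9, 0, 0])
c=read_camera("wrist");cv2.imwrite("pics/w6.png",c["img"][:,:,::-1]);np.save("w6.npy",c,allow_pickle=True)
o=meas();w=cloud(c)
hsv=cv2.cvtColor(c["img"],cv2.COLOR_RGB2HSV)
g=((hsv[...,0]>55)&(hsv[...,0]<95)&(hsv[...,1]>90)&(hsv[...,2]>40)).astype(np.uint8)
k,l,s,ce=cv2.connectedComponentsWithStats(g)
for i in range(1,k):
    if s[i,4]>20: print(ce[i],s[i,4],rot(o["tool_rot"]).inv().apply(np.nanmedian(w[l==i],0)-o["tool_pos"]))
E
```

```text
t 12.05 meas [ 0.5889 -0.0923  0.0739] cmd [ 0.5883 -0.0935  0.0736] err [0.0006 0.0012 0.0004] roterr [ 0.0206 -0.0441  0.0835] F [ 0.5279  0.2054 -1.4719] w 0.0351
```

View pics/w6.png

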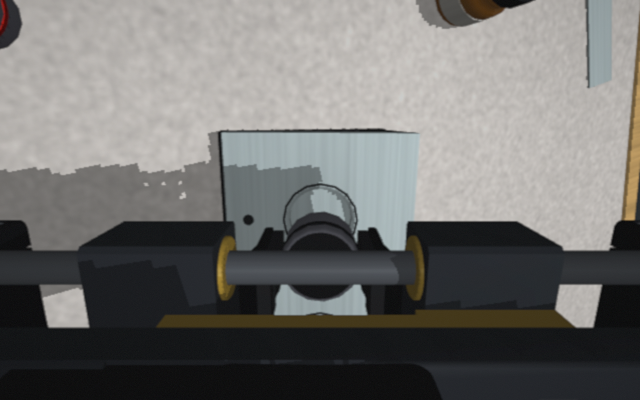

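The puck is in the grip, axis at column 320, with pocket 1's mouth directly behind it and also centred near column 320. I'll check the along-x alignment from the visible arc.

```bash
python3 - <<'E'
from h import *
from scipy.optimize import least_squares
c=np.load("w6.npy",allow_pickle=True).item();w=cloud(c);o=get_obs()
e=DECK.as_matrix();C=np.array([.59,-.1412,.0473])
m=(w[...,2]>.02)&(abs(w[...,0]-.6)<.12)&(abs(w[...,1]+.145)<.15);m[215:]=False;m[:,:225]=False
p=w[m]
for k in range(6):
    A=np.c_[p[:,:2],np.ones(len(p))];q=np.linalg.lstsq(A,p[:,2],rcond=None)[0];r=p[:,2]-A@q;p=p[abs(r)<max(.003,1.5*r.std())]
nn=np.array([-q[0],-q[1],1]);nn/=np.linalg.norm(nn)
print("tilt",np.degrees(np.arccos(nn[2])),"az",np.degrees(np.arctan2(q[1],q[0])), "tool vs deck normal deg",np.degrees(np.arccos(-rot(o["tool_rot"]).as_matrix()[:,2]@nn)))
gray=cv2.cvtColor(c["img"],cv2.COLOR_RGB2GRAY).astype(np.float32)
cx,cy=320,220;pts=[]
for a in np.radians(np.arange(190,351,2)):
    rad=np.arange(46,26,-.2);X=(cx+rad*np.cos(a)).astype(np.float32);Y=(cy+rad*np.sin(a)).astype(np.float32)
    s=cv2.remap(gray,X[None],Y[None],cv2.INTER_LINEAR)[0]
    i=np.where(s<np.minimum.accumulate(np.maximum(s,0))[5]-18)[0] if 0 else np.where(np.r_[np.zeros(6),s[6:]-s[:-6]]<-18)[0]
    if len(i): pts.append((X[i[0]],Y[i[0]]))
P=np.array([ray_plane(c,t,q) for t in pts]);D=np.c_[(P-C)@e[:,0],(P-C)@e[:,1]]
f=least_squares(lambda s:np.hypot(*(D-s).T)-.0242,[0,.045],loss='soft_l1',f_scale=.0005)
print(len(D),"up,lat",f.x,"res",np.abs(f.fun).mean())
W=C+f.x[0]*e[:,0]+f.x[1]*e[:,1];W[2]=q@[*W[:2],1];print("pocket mouth world",W)
print("in tool",rot(o["tool_rot"]).inv().apply(W-o["tool_pos"]))
cr=cv2.resize(c["img"][170:310,250:390,::-1],None,fx=4,fy=4,interpolation=cv2.INTER_CUBIC)
cv2.imwrite("pics/w6z.png",cr)
# puck rim points: cloud in tool
t=rot(o["tool_rot"]).inv().apply((w-o["tool_pos"]).reshape(-1,3)).reshape(w.shape)*1000
for row in range(206,304,6): print(row,[t[row,k].round(1).tolist() for k in (310,320,330)])
E
```

```text
tilt 19.96234846304312 az -10.481766087904198 tool vs deck normal deg 0.15270774949972016
81 up,lat [-0.0001  0.0457] res 0.00013840211287629076
pocket mouth world [ 0.598  -0.0962  0.0459]
in tool [-0.0022 -0.0005  0.0296]
206 [[4.9, -6.7, 36.6], [4.6, -0.1, 37.8], [4.8, 6.4, 36.9]]
212 [[0.5, -6.7, 37.7], [16.6, -0.0, -18.1], [0.5, 6.5, 37.7]]
218 [[16.5, -4.7, -27.8], [17.3, 0.0, -30.4], [16.6, 4.7, -28.2]]
224 [[16.8, -4.4, -37.8], [16.9, 0.0, -38.2], [16.7, 4.5, -37.7]]
230 [[15.8, -4.3, -43.0], [16.2, 0.0, -44.2], [15.7, 4.3, -42.9]]
236 [[13.4, -4.3, -44.1], [13.7, 0.0, -44.9], [13.3, 4.3, -43.7]]
242 [[10.7, -4.3, -44.2], [10.7, 0.0, -44.2], [10.5, 4.4, -43.6]]
248 [[8.0, -4.3, -44.2], [7.8, 0.0, -43.9], [7.6, 4.4, -43.5]]
254 [[34.3, -2.1, -113.5], [33.9, 0.2, -112.7], [33.8, 2.5, -112.4]]
260 [[33.1, -2.1, -114.3], [33.3, 0.2, -114.7], [33.0, 2.4, -114.1]]
266 [[31.6, -2.1, -114.2], [31.8, 0.2, -114.6], [31.8, 2.4, -114.5]]
272 [[30.5, -2.1, -114.9], [30.6, 0.2, -115.2], [30.6, 2.4, -115.3]]
278 [[28.9, -2.1, -114.7], [29.4, 0.2, -115.7], [29.3, 2.4, -115.6]]
284 [[26.7, -2.2, -113.4], [26.4, 0.1, -112.8], [27.0, 2.5, -114.0]]
290 [[-12.9, -4.5, -42.7], [-12.3, -0.0, -43.8], [-12.3, 4.5, -43.9]]
296 [[-15.2, -4.5, -44.0], [-15.1, -0.0, -44.1], [-15.6, 4.5, -43.3]]
302 [[-60.4, -6.9, 28.8], [-61.3, -0.2, 30.3], [-61.2, 6.7, 30.2]]
```

View pics/w6z.png

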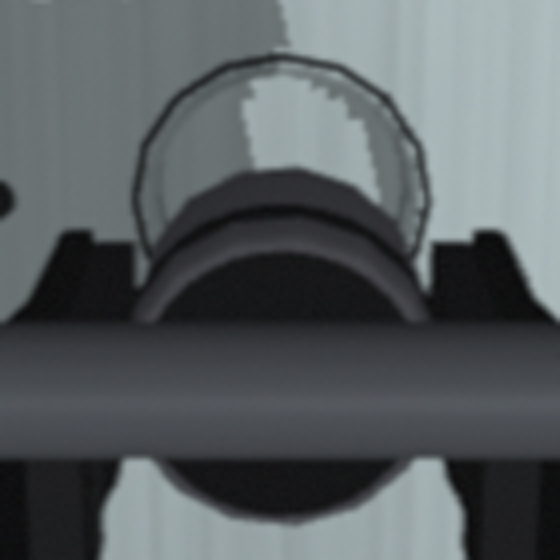

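Request:
arm_command(targets=[[[-0.0013,-0.0004,0.015,0,0,0,1],[-0.0013,-0.0004,0.03,0,0,0,1],[-0.0013,-0.0004,0.04,0,0,0,1],[-0.0013,-0.0004,0.043,0,0,0,1],[-0.0013,-0.0004,0.043,0,0,0,1]]])

```text
time_s: 12.55
tool_pos: [0.6023, -0.097, 0.0326]
tool_rot: [160.1, 0.0, 79.8]
force: [-0.4, -0.1, -0.7]
grip_width: 0.0347
```

Request:
arm_command(targets=[[[0,0,0.002,0,0,0,1],[0,0,0.004,0,0,0,1],[0,0,0.006,0,0,0,1]]])

```text
time_s: 12.85
tool_pos: [0.6047, -0.0974, 0.0275]
tool_rot: [160.1, -0.0, 79.8]
force: [1.1, 0.4, -1.0]
grip_width: 0.0349
```

```bash
python3 - <<'E'
from h import *
applied([-0.0013, -0.0004, 0.043, 0, 0, 0]);applied([0,0,.006,0,0,0])
o=meas()
print(rot(o["tool_rot"]).inv().apply(o["force"]))
E
```

```text
t 12.85 meas [ 0.6047 -0.0974  0.0275] cmd [ 0.6041 -0.0977  0.0273] err [0.0006 0.0003 0.0001] roterr [ 0.0191 -0.0492 -0.0071] F [ 1.0785  0.4036 -0.958 ] w 0.0349
[0.5879 0.6037 1.2385]
```

Request:
arm_command(targets=[[[0,0,0.0015,0,0,0,1],[0,0,0.003,0,0,0,1],[0,0,0.004,0,0,0,1],[0,0,0.004,0,0,0,1]]])

```text
time_s: 13.25
tool_pos: [0.6057, -0.0978, 0.0234]
tool_rot: [160.1, -0.0, 79.8]
force: [-1.2, 0.1, 1.6]
grip_width: 0.0348
```

```bash
python3 - <<'E'
from h import *
applied([0, 0, 0.004, 0, 0, 0])
o=meas()
print(rot(o["tool_rot"]).inv().apply(o["force"]))
E
```

```text
t 13.25 meas [ 0.6057 -0.0978  0.0234] cmd [ 0.6054 -0.098   0.0236] err [ 0.0002  0.0002 -0.0002] roterr [ 0.0167  0.0131 -0.0191] F [-1.2447  0.0667  1.5636] w 0.0348
[-0.1548 -0.6312 -1.8911]
```

Request:
arm_command(targets=[[[0,0,0.0015,0,0,0,1],[0,0,0.0015,0,0,0,1],[0,0,0.001,0,0,0,-0.4],[0,0,0.001,0,0,0,-0.4],[0,0,0.001,0,0,0,-0.4],[0,0,0.001,0,0,0,-0.4],[0,0,0,0,0,0,-0.4]]])

```text
time_s: 13.95
tool_pos: [0.6057, -0.0978, 0.0231]
tool_rot: [160.1, 0.0, 79.8]
force: [-0.7, 0.1, 1.1]
grip_width: 0.0598
```

Request:
arm_command(targets=[[[0,0,-0.03,0,0,0,-0.4],[0,0,-0.07,0,0,0,-0.4],[0,0,-0.1,0,0,0,-0.4],[-0.02,-0.02,-0.1,0,0,0,-0.4]]])

```text
time_s: 14.35
tool_pos: [0.5554, -0.1062, 0.1168]
tool_rot: [159.5, -0.2, 80.0]
force: [-0.7, -0.3, 0.8]
grip_width: 0.0609
```

```bash
python3 - <<'E'
from h import *
applied([-0.02, -0.02, -0.1, 0, 0, 0])
c=read_camera("wrist");cv2.imwrite("pics/w7.png",c["img"][:,:,::-1]);np.save("w7.npy",c,allow_pickle=True)
o=meas();w=cloud(c)
hsv=cv2.cvtColor(c["img"],cv2.COLOR_RGB2HSV)
g=((hsv[...,0]>55)&(hsv[...,0]<95)&(hsv[...,1]>90)&(hsv[...,2]>40)).astype(np.uint8)
k,l,s,ce=cv2.connectedComponentsWithStats(g)
e=DECK.as_matrix()
for i in range(1,k):
    if s[i,4]>20: 
        p=np.nanmedian(w[l==i],0);print(ce[i],s[i,4],p,"deck",e.T@(p-[.59,-.1412,.0459]))
E
```

```text
t 14.4 meas [ 0.5479 -0.1106  0.1114] cmd [ 0.5499 -0.1083  0.1108] err [-0.002  -0.0023  0.0006] roterr [ 0.0557 -0.0424 -0.1089] F [-3.63   -2.4008 -3.5254] w 0.0608
[337.8448 182.0108] 277 [ 0.5908 -0.0958  0.0651] deck [-0.0003  0.0448  0.0205]
```

View pics/w7.png

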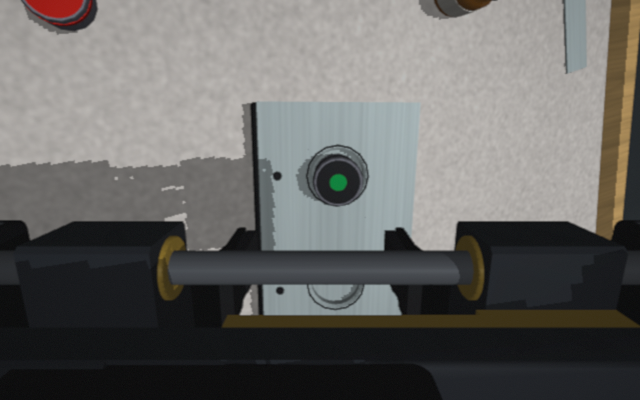

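The black puck is in pocket 1 with its top 20.5 mm above the deck, so it is seated and released. Now the white one.

```bash
python3 - <<'E'
from h import *
print(to([.4443,.1682,.08],down(79.8)))
E
```

```text
[ 0.2534 -0.1542 -0.0231 19.9    -0.     -0.    ]
```

Request:
arm_command(targets=[[[0.035,-0.02,-0.02,3,0,0,-0.4],[0.07,-0.042,-0.023,6,0,0,-0.4],[0.11,-0.066,-0.023,10,0,0,-0.4],[0.15,-0.09,-0.023,14,0,0,-0.4],[0.19,-0.114,-0.023,18,0,0,-0.4],[0.225,-0.136,-0.023,19.9,0,0,-0.4],[0.2534,-0.1542,-0.023,19.9,0,0,-0.4],[0.2534,-0.1542,-0.023,19.9,0,0,-0.4],[0.2534,-0.1542,-0.023,19.9,0,0,-0.4],[0.2534,-0.1542,-0.023,19.9,0,0,-0.4]]])

```text
time_s: 15.4
tool_pos: [0.4452, 0.1672, 0.0797]
tool_rot: [180.0, 0.0, 79.7]
force: [0.4, 0.2, -0.8]
grip_width: 0.0609
```

```bash
python3 - <<'E'
from h import *
applied([0.2534, -0.1542, -0.023, 19.9, 0, 0])
c=read_camera("wrist");o=meas();w=cloud(c);cv2.imwrite("pics/w8.png",c["img"][:,:,::-1])
hsv=cv2.cvtColor(c["img"],cv2.COLOR_RGB2HSV)
g=((hsv[...,0]>55)&(hsv[...,0]<95)&(hsv[...,1]>90)&(hsv[...,2]>40)).astype(np.uint8)
k,l,s,ce=cv2.connectedComponentsWithStats(g)
for i in range(1,k):
    if s[i,4]>20: print(ce[i],ray_at_z(c,ce[i],0.028),np.nanmedian(w[l==i],0))
print(to([.4443,.1682,-.016],down(79.8)))
E
```

```text
t 15.45 meas [0.4453 0.1671 0.0799] cmd [0.4444 0.1682 0.0799] err [ 0.001  -0.0011 -0.    ] roterr [-0.0031 -0.0327 -0.1416] F [0.2019 0.5051 0.2278] w 0.061
[318.5    205.9697] [0.4444 0.1682 0.028 ] [0.4444 0.1683 0.0285]
[ 0.     -0.0001  0.0959 -0.     -0.     -0.    ]
```

Column 318, aligned to within 1 mm. Descending, gripping and lifting.

Request:
arm_command(targets=[[[0,0,0.03,0,0,0,-0.4],[0,0,0.06,0,0,0,-0.4],[0,0,0.08,0,0,0,-0.4],[0,0,0.09,0,0,0,-0.4],[0,0,0.096,0,0,0,-0.4],[0,0,0.096,0,0,0,1],[0,0,0.096,0,0,0,1],[0,0,0.096,0,0,0,1],[0,0,0.096,0,0,0,1],[0,0,0.096,0,0,0,1]]])

```text
time_s: 16.45
tool_pos: [0.4452, 0.1688, -0.0156]
tool_rot: [179.9, -0.1, 79.8]
force: [-1.7, 0.7, 2.9]
grip_width: 0.0351
```

Request:
arm_command(targets=[[[0,0,0,0,0,0,1],[0,0,0,0,0,0,1],[0,0,-0.02,0,0,0,1],[0,0,-0.06,0,0,0,1],[-0.01,0,-0.1,0,0,0,1],[-0.03,0.01,-0.13,0,0,0,1]]])

```text
time_s: 17.05
tool_pos: [0.4488, 0.1386, 0.1156]
tool_rot: [180.0, -0.1, 80.0]
force: [1.3, 0.6, -1.5]
grip_width: 0.0351
```

```bash
python3 - <<'E'
from h import *
applied([0,0,.096,0,0,0])
applied([-0.03, 0.01, -0.13, 0, 0, 0])
meas()
up,lat,n=DECK.as_matrix().T
P2=np.array([.5816,-.1848,.0459])
print(to(P2+.001*lat+(.045-.0159)*n,TD))
E
```

```text
t 17.05 meas [0.4488 0.1386 0.1156] cmd [0.4489 0.1369 0.1139] err [-0.0001  0.0018  0.0016] roterr [ 0.0787 -0.0452  0.2015] F [ 1.2673  0.5875 -1.5358] w 0.0351
[ -0.2921   0.1777   0.0407 -19.9     -0.      -0.    ]
```

Request:
arm_command(targets=[[[-0.04,0.024,0,-2,0,0,1],[-0.08,0.048,0,-5,0,0,1],[-0.12,0.072,0,-8,0,0,1],[-0.16,0.096,0,-11,0,0,1],[-0.2,0.12,0,-14,0,0,1],[-0.24,0.145,0,-17,0,0,1],[-0.27,0.165,0,-19.9,0,0,1],[-0.2921,0.1777,0.02,-19.9,0,0,1],[-0.2921,0.1777,0.0407,-19.9,0,0,1],[-0.2921,0.1777,0.0407,-19.9,0,0,1]]])

```text
time_s: 18.05
tool_pos: [0.5689, -0.1822, 0.0693]
tool_rot: [160.5, 0.1, 79.7]
force: [-1.1, -0.3, -0.9]
grip_width: 0.0348
```

Request:
arm_command(targets=[[[0,0,0,0,0,0,1],[0,0,0,0,0,0,1]]])

```text
time_s: 18.25
tool_pos: [0.573, -0.1812, 0.0739]
tool_rot: [160.0, -0.0, 79.9]
force: [-0.2, -0.3, -1.1]
grip_width: 0.035
```

```bash
cat > arc.py <<'E'
from h import *
from scipy.optimize import least_squares
applied([-0.2921, 0.1777, 0.0407, -19.9, 0, 0])
c=read_camera("wrist");cv2.imwrite("pics/w9.png",c["img"][:,:,::-1])
o=meas();w=cloud(c)
e=DECK.as_matrix();C=np.array([.59,-.1412,.0473])
rr=w-C;h=rr@e[:,2];m=(abs(h)<.006)&(abs(rr@e[:,0])<.06)&(abs(rr@e[:,1])<.1);m[215:]=False
p=w[m]
for k in range(6):
    A=np.c_[p[:,:2],np.ones(len(p))];q=np.linalg.lstsq(A,p[:,2],rcond=None)[0];r=p[:,2]-A@q;p=p[abs(r)<max(.003,1.5*r.std())]
nn=np.array([-q[0],-q[1],1]);nn/=np.linalg.norm(nn)
print("tilt",np.degrees(np.arccos(nn[2])),"az",np.degrees(np.arctan2(q[1],q[0])))
gray=cv2.cvtColor(c["img"],cv2.COLOR_RGB2GRAY).astype(np.float32)
cx,cy=320,220;pts=[]
for a in np.radians(np.arange(190,351,2)):
    rad=np.arange(46,26,-.2);X=(cx+rad*np.cos(a)).astype(np.float32);Y=(cy+rad*np.sin(a)).astype(np.float32)
    s=cv2.remap(gray,X[None],Y[None],cv2.INTER_LINEAR)[0]
    i=np.where(np.r_[np.zeros(6),s[6:]-s[:-6]]<-18)[0]
    if len(i): pts.append((X[i[0]],Y[i[0]]))
P=np.array([ray_plane(c,t,q) for t in pts]);D=np.c_[(P-C)@e[:,0],(P-C)@e[:,1]]
f=least_squares(lambda s:np.hypot(*(D-s).T)-.0242,[0,-.045],loss='soft_l1',f_scale=.0005)
print(len(D),"up,lat",f.x,"res",np.abs(f.fun).mean())
W=C+f.x[0]*e[:,0]+f.x[1]*e[:,1];W[2]=q@[*W[:2],1];print("pocket mouth world",W)
print("in tool",rot(o["tool_rot"]).inv().apply(W-o["tool_pos"]))
t=rot(o["tool_rot"]).inv().apply((w-o["tool_pos"]).reshape(-1,3)).reshape(w.shape)*1000
for row in range(212,304,6): print(row,[t[row,k].round(1).tolist() for k in (310,320,330)])
E
python3 arc.py
```

```text
t 18.3 meas [ 0.5732 -0.1812  0.0742] cmd [ 0.5721 -0.1821  0.0732] err [0.0012 0.0009 0.0009] roterr [ 0.0184 -0.1055  0.0672] F [ 0.6906 -0.4163 -0.3122] w 0.0353
tilt 19.93896889936098 az -10.587572040356552
81 up,lat [-0.0004 -0.0442] res 0.0001778340303983241
pocket mouth world [ 0.5818 -0.1847  0.0459]
in tool [-0.002  -0.0011  0.0297]
212 [[0.6, -6.8, 37.6], [17.4, -0.1, -20.6], [16.4, 4.9, -17.1]]
218 [[16.5, -4.8, -27.7], [17.3, -0.1, -30.3], [16.7, 4.6, -28.5]]
224 [[16.5, -4.5, -36.7], [17.1, -0.1, -38.7], [16.9, 4.4, -38.0]]
230 [[15.8, -4.4, -43.1], [15.6, -0.1, -42.4], [15.9, 4.3, -43.5]]
236 [[13.3, -4.4, -43.8], [13.0, -0.1, -42.8], [13.4, 4.3, -43.9]]
242 [[10.3, -4.4, -43.2], [10.3, -0.1, -43.1], [10.8, 4.3, -44.3]]
248 [[7.9, -4.4, -43.9], [7.7, -0.1, -43.4], [7.8, 4.3, -43.8]]
254 [[33.6, -2.2, -111.8], [33.9, 0.1, -112.5], [34.1, 2.4, -113.1]]
260 [[32.5, -2.2, -112.8], [33.0, 0.1, -113.9], [32.8, 2.4, -113.4]]
266 [[31.8, -2.2, -114.6], [31.7, 0.1, -114.3], [31.5, 2.4, -113.9]]
272 [[30.9, -2.2, -115.7], [30.9, 0.1, -115.6], [30.6, 2.4, -115.1]]
278 [[29.1, -2.2, -115.1], [29.0, 0.1, -114.8], [29.4, 2.3, -115.7]]
284 [[26.8, -2.2, -113.6], [26.6, 0.1, -113.0], [26.8, 2.4, -113.5]]
290 [[-12.2, -4.6, -43.9], [-12.2, -0.1, -43.9], [-12.3, 4.4, -43.8]]
296 [[-15.2, -4.6, -43.9], [-15.4, -0.1, -43.5], [-15.0, 4.4, -44.3]]
302 [[-87.9, -8.6, 76.4], [-89.8, -0.4, 79.5], [-90.3, 8.0, 80.4]]
```

View pics/w9.png

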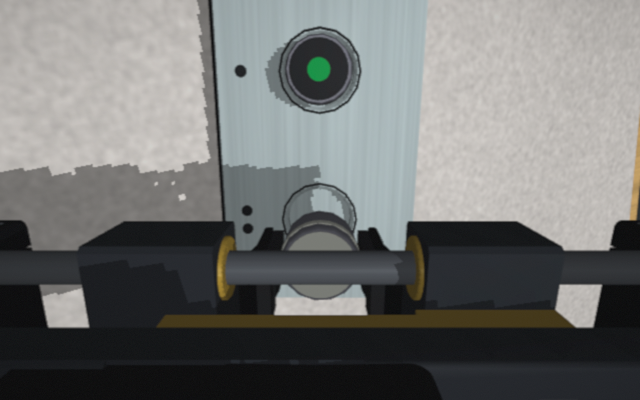

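Same picture as before: the white puck is centred over pocket 2 at column 320, and the black one stays seated. Inserting.

Request:
arm_command(targets=[[[-0.0004,-0.0002,0.015,0,0,0,1],[-0.0004,-0.0002,0.03,0,0,0,1],[-0.0004,-0.0002,0.04,0,0,0,1],[-0.0004,-0.0002,0.043,0,0,0,1],[-0.0004,-0.0002,0.043,0,0,0,1]]])

```text
time_s: 18.8
tool_pos: [0.5869, -0.1844, 0.0329]
tool_rot: [160.1, -0.0, 79.8]
force: [0.8, 0.7, -1.2]
grip_width: 0.035
```

Request:
arm_command(targets=[[[0,0,0.002,0,0,0,1],[0,0,0.004,0,0,0,1],[0,0,0.006,0,0,0,1]]])

```text
time_s: 19.1
tool_pos: [0.5889, -0.1851, 0.0273]
tool_rot: [160.0, -0.0, 79.8]
force: [1.1, -0.3, -1.4]
grip_width: 0.0352
```

Request:
arm_command(targets=[[[0,0,0.0015,0,0,0,1],[0,0,0.003,0,0,0,1],[0,0,0.004,0,0,0,1],[0,0,0.004,0,0,0,1]]])

```text
time_s: 19.5
tool_pos: [0.5897, -0.1854, 0.0238]
tool_rot: [160.1, -0.1, 79.8]
force: [-7.0, 2.6, 9.4]
grip_width: 0.035
```

```bash
python3 - <<'E'
from h import *
applied([-.0004,-.0002,.043,0,0,0])
applied([0, 0, 0.010, 0, 0, 0])
o=meas()
print(rot(o["tool_rot"]).inv().apply(o["force"]))
E
```

```text
t 19.5 meas [ 0.5897 -0.1854  0.0238] cmd [ 0.5896 -0.1856  0.0233] err [0.0001 0.0003 0.0004] roterr [ 0.0838  0.0205 -0.0184] F [-6.9996  2.5648  9.3936] w 0.035
[  1.2953  -3.7153 -11.3283]
```

Request:
arm_command(targets=[[[0,0,0,0,0,0,-0.4],[0,0,0,0,0,0,-0.4],[0,0,0,0,0,0,-0.4],[0,0,0,0,0,0,-0.4],[0,0,0,0,0,0,-0.4],[0,0,-0.03,0,0,0,-0.4],[0,0,-0.07,0,0,0,-0.4],[0,0,-0.11,0,0,0,-0.4],[-0.03,-0.01,-0.12,0,0,0,-0.4],[-0.05,-0.01,-0.12,0,0,0,-0.4]]])

```text
time_s: 20.5
tool_pos: [0.5316, -0.2266, 0.1347]
tool_rot: [159.9, -0.2, 79.8]
force: [0.2, -0.1, -0.0]
grip_width: 0.0608
```

```bash
python3 - <<'E'
from h import *
applied([-0.05, -0.01, -0.12, 0, 0, 0])
c=read_camera("wrist");cv2.imwrite("pics/w10.png",c["img"][:,:,::-1]);np.save("w10.npy",c,allow_pickle=True)
o=meas();w=cloud(c)
hsv=cv2.cvtColor(c["img"],cv2.COLOR_RGB2HSV)
g=((hsv[...,0]>55)&(hsv[...,0]<95)&(hsv[...,1]>90)&(hsv[...,2]>40)).astype(np.uint8)
k,l,s,ce=cv2.connectedComponentsWithStats(g)
e=DECK.as_matrix()
for i in range(1,k):
    if s[i,4]>20: 
        p=np.nanmedian(w[l==i],0);print(ce[i],s[i,4],p,"deck",e.T@(p-[.59,-.1412,.0459]))
E
```

```text
t 20.55 meas [ 0.5307 -0.2306  0.1343] cmd [ 0.5313 -0.2259  0.1328] err [-0.0005 -0.0047  0.0015] roterr [ 0.0037 -0.2176 -0.2535] F [-0.6657 -2.144   0.2455] w 0.0611
[332.9156   3.8052] 154 [ 0.5902 -0.0987  0.0648] deck [-0.0004  0.0418  0.0203]
[331.8757 132.1297] 185 [ 0.575  -0.1833  0.0651] deck [-0.0003 -0.0441  0.0206]
```

View pics/w10.png

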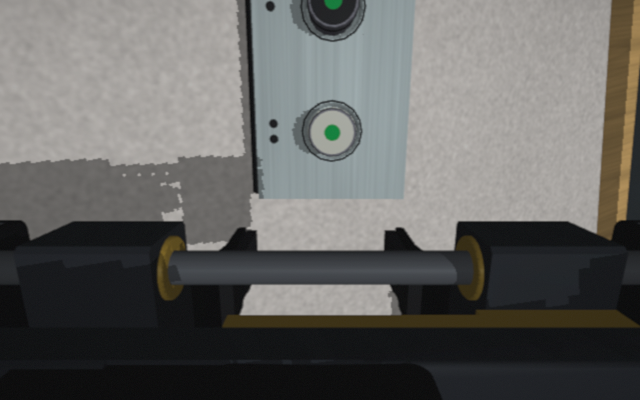

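Both standards are seated, their dots 20.3 and 20.6 mm above the deck and near the pocket centres. Now the probe.

```bash
python3 - <<'E'
from h import *
print(to([.621,.1415,.19],down(98.8)))
E
```

```text
[  0.3775   0.0414  -0.0459  19.7166   3.2994 -18.8079]
```

Request:
arm_command(targets=[[[0.02,0.003,-0.03,2,0.3,-2,-0.4],[0.06,0.006,-0.045,4,0.7,-4,-0.4],[0.105,0.011,-0.046,7,1.2,-6.6,-0.4],[0.15,0.016,-0.046,10,1.6,-9.4,-0.4],[0.195,0.021,-0.046,13,2.1,-12,-0.4],[0.24,0.026,-0.046,16,2.6,-15,-0.4],[0.285,0.031,-0.046,19,3.2,-18,-0.4],[0.33,0.036,-0.046,19.7,3.3,-18.8,-0.4],[0.36,0.04,-0.046,19.7,3.3,-18.8,-0.4],[0.3775,0.0414,-0.046,19.7,3.3,-18.8,-0.4]]])

```text
time_s: 21.55
tool_pos: [0.6215, 0.1458, 0.1886]
tool_rot: [-179.9, 0.0, 99.0]
force: [0.5, 0.7, -0.7]
grip_width: 0.0604
```

Request:
arm_command(targets=[[[0,0,0,0,0,0,-0.4],[0,0,0,0,0,0,-0.4],[0,0,0,0,0,0,-0.4]]])

```text
time_s: 21.85
tool_pos: [0.6212, 0.1385, 0.1903]
tool_rot: [180.0, 0.0, 98.6]
force: [-0.6, -1.0, -0.5]
grip_width: 0.0611
```

```bash
python3 - <<'E'
from h import *
applied([0.3775, 0.0414, -0.046, 19.7, 3.3, -18.8])
c=read_camera("wrist");cv2.imwrite("pics/w11.png",c["img"][:,:,::-1]);np.save("w11.npy",c,allow_pickle=True)
o=meas();w=cloud(c)
v,u=np.mgrid[0:400,0:640]
m=(w[...,2]>.122)&(w[...,2]<.142)&(np.hypot(w[...,0]-.62,w[...,1]-.142)<.03);m[235:]=False
p=w[m];print(len(p),p.mean(0),cv2.minAreaRect(p[:,:2].astype(np.float32)*1000),np.percentile(p[:,2],[5,50,95]))
m=(abs(w[...,2]-.046)<.006)&(np.hypot(w[...,0]-.62,w[...,1]-.142)<.05);m[235:]=False
p=w[m];print(len(p),cv2.minAreaRect(p[:,:2].astype(np.float32)*1000))
hsv=cv2.cvtColor(c["img"],cv2.COLOR_RGB2HSV)
g=((hsv[...,0]>100)&(hsv[...,0]<130)&(hsv[...,1]>130)&(hsv[...,2]>60)).astype(np.uint8)
k,l,s,ce=cv2.connectedComponentsWithStats(g)
for i in range(1,k):
    if s[i,4]>30: print("blue",ce[i],s[i,4],np.nanmedian(w[l==i],0))
E
```

```text
t 21.9 meas [0.6213 0.1388 0.1904] cmd [0.621  0.1415 0.1901] err [ 0.0003 -0.0027  0.0003] roterr [-0.0068 -0.0258 -0.2262] F [-0.2424 -0.0048  0.1109] w 0.0607
1536 [0.621  0.1446 0.1335] ((621.2086791992188, 143.07205200195312), (28.055389404296875, 28.63570785522461), 6.256465435028076) [0.1303 0.1339 0.1354]
2347 ((621.1845703125, 143.2100830078125), (60.05021286010742, 59.92387771606445), 9.144097328186035)
blue [320.2062 199.3035] 257 [0.6211 0.1433 0.135 ]
```

View pics/w11.png

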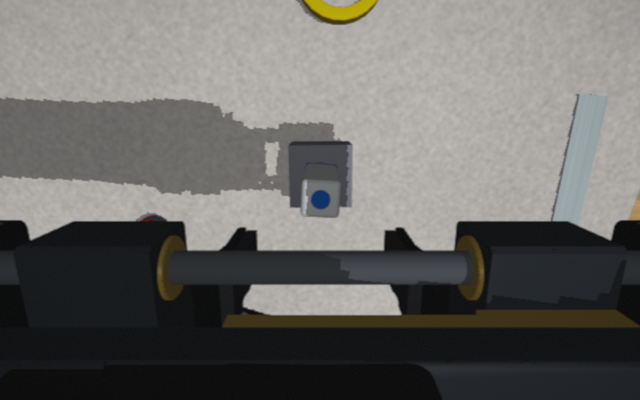

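```bash
python3 - <<'E'
from h import *
c=np.load("w11.npy",allow_pickle=True).item()
cv2.imwrite("pics/w11z.png",cv2.resize(c["img"][130:230,270:370,::-1],None,fx=6,fy=6,interpolation=cv2.INTER_CUBIC))
print(to([.6212,.1430,.0675],down(97)))
E
```

```text
[0.0015 0.0004 0.1226 0.0167 0.0006 1.7925]
```

View pics/w11z.png

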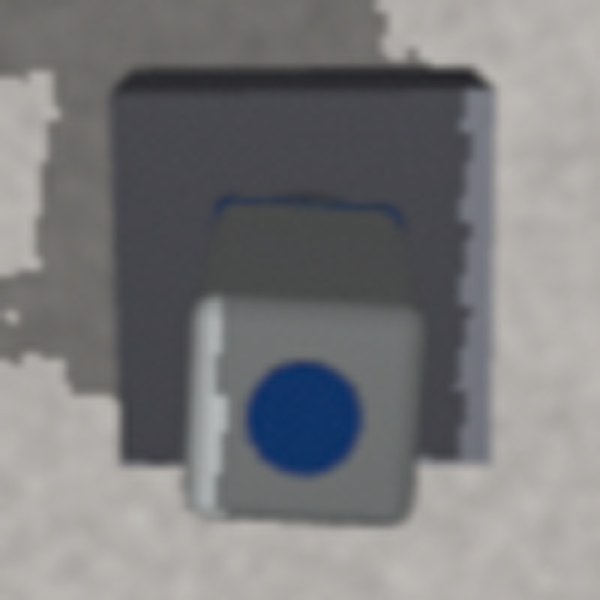

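The handle stands centred at (320,199), turned about 2° from the cradle, so I'll use a yaw of 97°. Descending over it.

Request:
arm_command(targets=[[[0.0015,0.0004,0.03,0,0,1.8,-0.4],[0.0015,0.0004,0.06,0,0,1.8,-0.4],[0.0015,0.0004,0.085,0,0,1.8,-0.4],[0.0015,0.0004,0.1,0,0,1.8,-0.4],[0.0015,0.0004,0.105,0,0,1.8,-0.4]]])

```text
time_s: 22.4
tool_pos: [0.6205, 0.1419, 0.0836]
tool_rot: [-179.9, 0.0, 96.9]
force: [-0.9, -0.3, -0.4]
grip_width: 0.0609
```

Request:
arm_command(targets=[[[0,0,0.005,0,0,0,-0.4],[0,0,0.01,0,0,0,-0.4],[0,0,0.015,0,0,0,-0.4],[0,0,0.0175,0,0,0,-0.4]]])

```text
time_s: 22.8
tool_pos: [0.6217, 0.1433, 0.0675]
tool_rot: [180.0, -0.0, 97.0]
force: [0.2, -0.8, 0.6]
grip_width: 0.0606
```

```bash
python3 - <<'E'
from h import *
applied([0.0015, 0.0004, 0.105, 0, 0, 1.8]);applied([0,0,.0175,0,0,0])
c=read_camera("wrist");cv2.imwrite("pics/w12.png",c["img"][:,:,::-1])
o=meas();w=cloud(c)
t=rot(o["tool_rot"]).inv().apply((w-o["tool_pos"]).reshape(-1,3)).reshape(w.shape)*1000
for row in range(200,250,6): print(row,[t[row,k].round(1).tolist() for k in (310,320,330)])
E
```

```text
t 22.85 meas [0.6215 0.1433 0.0671] cmd [0.6212 0.143  0.0676] err [ 0.0003  0.0003 -0.0005] roterr [ 0.0033  0.0057 -0.0031] F [ 0.1191  0.2875 -0.1077] w 0.0608
200 [[14.0, -5.3, 15.8], [13.7, 0.7, 17.3], [13.8, 6.6, 16.7]]
206 [[14.0, -4.9, 2.4], [13.6, 0.7, 3.8], [13.7, 6.3, 3.4]]
212 [[14.2, -4.5, -10.4], [14.0, 0.7, -9.7], [13.8, 6.0, -9.1]]
218 [[13.8, -4.3, -20.0], [14.2, 0.7, -21.2], [13.7, 5.7, -19.5]]
224 [[14.2, -4.0, -30.7], [14.2, 0.7, -30.8], [14.0, 5.4, -30.2]]
230 [[14.4, -3.7, -39.9], [14.0, 0.7, -38.7], [13.6, 5.2, -37.6]]
236 [[14.4, -3.5, -47.7], [13.8, 0.7, -46.0], [14.0, 5.0, -46.7]]
242 [[14.4, -3.3, -54.7], [14.3, 0.7, -54.6], [13.9, 4.8, -53.5]]
248 [[13.8, -3.1, -59.8], [13.9, 0.7, -60.0], [13.5, 4.7, -58.9]]
```

View pics/w12.png

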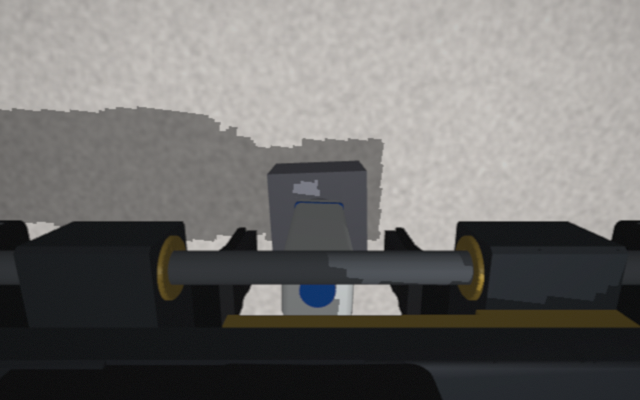

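Request:
arm_command(targets=[[[0,0,0,0,0,0,1],[0,0,0,0,0,0,1],[0,0,0,0,0,0,1],[0,0,0,0,0,0,1],[0,0,0,0,0,0,1],[0,0,0,0,0,0,1],[0,0,0,0,0,0,1],[0,0,0,0,0,0,1]]], newtons=40)

```text
time_s: 23.65
tool_pos: [0.6216, 0.1432, 0.0675]
tool_rot: [180.0, -0.0, 97.0]
force: [-0.6, 0.4, 0.2]
grip_width: 0.0276
```

Request:
arm_command(targets=[[[0,0,-0.015,0,0,0,1],[0,0,-0.04,0,0,0,1],[0,0,-0.08,0,0,0,1],[0,0,-0.11,0,0,0,1],[0,0,-0.12,0,0,0,1],[0,0,-0.12,0,0,0,1],[0,0,-0.12,0,0,0,1]]])

```text
time_s: 24.35
tool_pos: [0.6206, 0.1432, 0.186]
tool_rot: [-179.9, 0.0, 97.0]
force: [-0.3, 0.7, -1.9]
grip_width: 0.0277
```

```bash
python3 - <<'E'
from h import *
applied([0, 0, -0.12, 0, 0, 0])
c=read_camera("wrist");cv2.imwrite("pics/w13.png",c["img"][:,:,::-1])
o=meas();w=cloud(c)
c2=read_camera("scene");cv2.imwrite("pics/s13.png",cv2.resize(c2["img"][60:240,260:480,::-1],None,fx=3.5,fy=3.3))
t=rot(o["tool_rot"]).inv().apply((w-o["tool_pos"]).reshape(-1,3)).reshape(w.shape)*1000
for row in range(110,250,6): print(row,[t[row,k].round(1).tolist() for k in (314,320,326)])
E
```

```text
t 24.4 meas [0.6203 0.1431 0.1853] cmd [0.6212 0.143  0.1876] err [-0.0009  0.0001 -0.0023] roterr [-0.0549  0.1805 -0.0061] F [-0.1132 -0.0886 -2.2768] w 0.0277
110 [[66.0, -5.4, 185.4], [66.0, 0.7, 185.3], [65.9, 6.9, 185.6]]
116 [[60.0, -5.4, 187.0], [60.0, 0.7, 185.7], [60.0, 6.9, 185.0]]
122 [[54.0, -5.4, 184.8], [53.9, 0.7, 186.5], [54.0, 6.9, 184.5]]
128 [[47.9, -5.5, 185.5], [48.0, 0.7, 183.9], [47.9, 6.9, 185.6]]
134 [[41.8, -5.5, 185.8], [41.8, 0.7, 185.3], [41.8, 6.9, 185.3]]
140 [[35.7, -5.5, 185.4], [35.6, 0.7, 186.1], [35.7, 6.9, 185.2]]
146 [[29.6, -5.5, 183.9], [30.0, 0.7, 180.0], [30.0, 6.9, 179.5]]
152 [[28.5, -4.8, 138.7], [28.4, 0.7, 139.9], [28.5, 6.2, 139.0]]
158 [[22.8, -4.9, 140.3], [22.9, 0.7, 139.3], [22.9, 6.3, 139.6]]
164 [[17.3, -4.9, 139.6], [17.3, 0.7, 139.3], [17.4, 6.3, 138.7]]
170 [[11.6, -4.9, 140.2], [4.0, 0.7, 185.8], [11.5, 6.3, 140.6]]
176 [[-2.3, -5.7, 185.0], [-2.3, 0.7, 185.2], [-2.3, 7.0, 185.0]]
182 [[-8.9, -5.8, 185.7], [-9.0, 0.6, 185.9], [-9.1, 7.1, 186.6]]
188 [[-10.5, -5.4, 162.9], [-12.5, 0.6, 171.9], [-11.3, 6.8, 166.3]]
194 [[-11.4, -5.0, 139.9], [-12.5, 0.7, 144.4], [-11.6, 6.4, 140.9]]
200 [[13.9, -2.8, 16.3], [14.0, 0.7, 16.0], [13.9, 4.3, 16.4]]
206 [[14.2, -2.6, 1.6], [13.9, 0.7, 2.4], [14.2, 4.1, 1.6]]
212 [[13.9, -2.4, -9.5], [14.2, 0.8, -10.5], [14.0, 3.9, -9.9]]
218 [[13.8, -2.2, -19.9], [14.2, 0.8, -21.2], [13.8, 3.7, -19.8]]
224 [[13.4, -2.1, -28.5], [13.9, 0.8, -29.9], [14.4, 3.6, -31.5]]
230 [[14.2, -1.9, -39.4], [13.8, 0.8, -38.4], [14.2, 3.4, -39.6]]
236 [[14.1, -1.8, -47.1], [13.8, 0.8, -46.2], [13.5, 3.3, -45.3]]
242 [[14.1, -1.7, -54.1], [14.1, 0.8, -54.2], [13.8, 3.2, -53.4]]
248 [[13.8, -1.6, -59.9], [13.6, 0.8, -59.3], [13.9, 3.1, -60.0]]
```

View pics/w13.png

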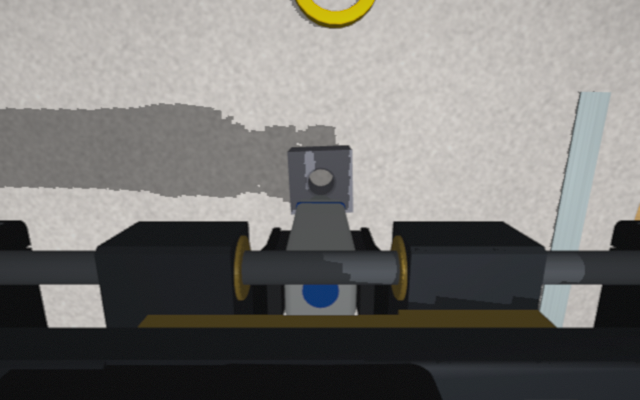

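View pics/s13.png

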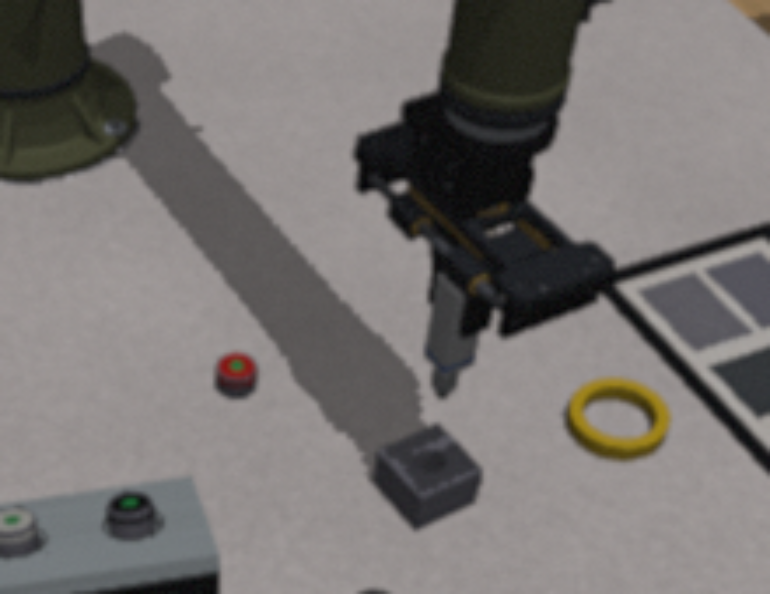

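The probe is held clear of the cradle, square and centred between the pads, and the cradle hole shows empty at (320,180). The nose tip is 61.5 mm ahead of the reported TCP. Moving to a hover above the white dot.

```bash
python3 - <<'E'
from h import *
up,lat,n=DECK.as_matrix().T
D=np.array([.5817,-.1848,.0459])+.02*n;print(D)
print(to(D+n*.1065,TD))
E
```

```text
[ 0.575  -0.1836  0.0647]
[ -0.3078  -0.1202   0.0227 -19.7332  -2.9877  17.0183]
```

Request:
arm_command(targets=[[[-0.02,-0.008,0,-1,0,1,1],[-0.05,-0.02,0,-3,-0.5,3,1],[-0.085,-0.033,0,-6,-0.9,5,1],[-0.12,-0.047,0,-8,-1.2,7,1],[-0.155,-0.061,0,-10,-1.5,9,1],[-0.19,-0.074,0,-12,-1.8,11,1],[-0.225,-0.088,0,-15,-2.3,13,1],[-0.26,-0.102,0.005,-17.5,-2.7,15,1],[-0.29,-0.113,0.015,-19.7,-3,17,1],[-0.3078,-0.1202,0.0227,-19.73,-2.99,17.02,1]]])

```text
time_s: 25.45
tool_pos: [0.5362, -0.1789, 0.162]
tool_rot: [160.3, -0.1, 79.6]
force: [-0.3, -0.1, -1.8]
grip_width: 0.0279
```

Request:
arm_command(targets=[[[0,0,0,0,0,0,1],[0,0,0,0,0,0,1],[0,0,0,0,0,0,1],[0,0,0,0,0,0,1]]])

```text
time_s: 25.85
tool_pos: [0.5402, -0.1756, 0.1647]
tool_rot: [160.1, 0.0, 79.9]
force: [0.9, -0.1, -1.7]
grip_width: 0.0276
```

```bash
python3 - <<'E'
from h import *
applied([-0.3078, -0.1202, 0.0227, -19.73, -2.99, 17.02])
c=read_camera("wrist");cv2.imwrite("pics/w14.png",c["img"][:,:,::-1])
o=meas();w=cloud(c)
hsv=cv2.cvtColor(c["img"],cv2.COLOR_RGB2HSV)
g=((hsv[...,0]>55)&(hsv[...,0]<95)&(hsv[...,1]>90)&(hsv[...,2]>40)).astype(np.uint8)
k,l,s,ce=cv2.connectedComponentsWithStats(g)
for i in range(1,k):
    if s[i,4]>20: p=np.nanmedian(w[l==i],0);print(ce[i],s[i],p,"tool",rot(o["tool_rot"]).inv().apply(p-o["tool_pos"]))
c2=read_camera("scene");cv2.imwrite("pics/s14.png",cv2.resize(c2["img"][120:280,200:400,::-1],None,fx=4,fy=3.7));print(o["qpos"])
E
```

```text
t 25.9 meas [ 0.5401 -0.1758  0.1648] cmd [ 0.5393 -0.1771  0.1649] err [ 0.0008  0.0013 -0.0001] roterr [-0.0334  0.0075  0.0989] F [-0.2362  1.1259 -1.8944] w 0.0274
[319.6681  81.8766] [311  74  18  17 235] [ 0.5907 -0.0959  0.0651] tool [ 0.0876 -0.0003  0.1058]
[319.2407 190.9259] [313 186  13  10 108] [ 0.5746 -0.1821  0.0653] tool [-0.     -0.0009  0.1054]
[-36.2677 -12.1828  48.4225 117.4602  10.4296  51.0616  -2.1575]
```

View pics/w14.png

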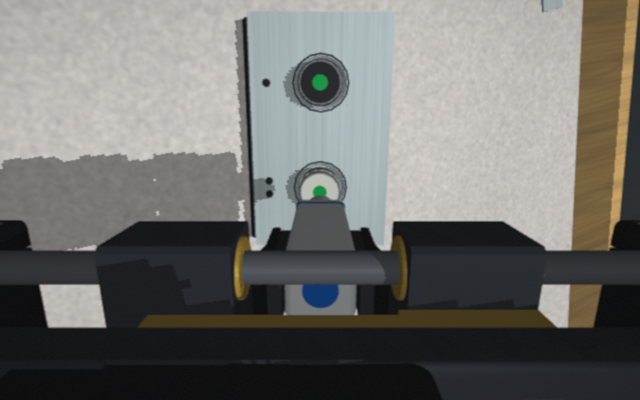

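View pics/s14.png

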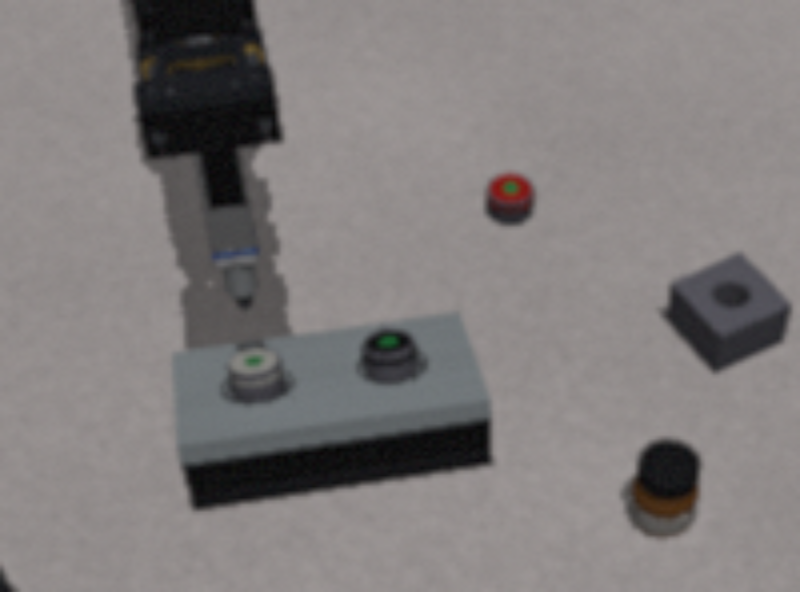

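The nose (scene view, around (245,300)) points at the white dot, about 44 mm away along the axis and within 2 mm laterally. Approaching slowly, watching the force.

Request:
arm_command(targets=[[[-0.001,-0.0005,0.012,0,0,0,1],[-0.001,-0.0005,0.024,0,0,0,1],[-0.001,-0.0005,0.034,0,0,0,1],[-0.001,-0.0005,0.039,0,0,0,1],[-0.001,-0.0005,0.04,0,0,0,1],[-0.001,-0.0005,0.04,0,0,0,1],[-0.001,-0.0005,0.04,0,0,0,1]]])

```text
time_s: 26.65
tool_pos: [0.5527, -0.1803, 0.1272]
tool_rot: [160.1, -0.0, 79.8]
force: [-0.5, -0.3, -0.6]
grip_width: 0.0281
```

```bash
python3 - <<'E'
from h import *
applied([-0.001, -0.0005, 0.04, 0, 0, 0])
F=[]
for i in range(3):
    c=read_camera("scene");o=get_obs();F.append(rot(o["tool_rot"]).inv().apply(o["force"]))
meas();print(F,np.mean(F,0))
cv2.imwrite("pics/s15.png",cv2.resize(c["img"][160:240,230:310,::-1],None,fx=7,fy=7,interpolation=cv2.INTER_CUBIC))
E
```

```text
t 26.8 meas [ 0.5526 -0.1803  0.1273] cmd [ 0.5521 -0.1804  0.1271] err [0.0005 0.0002 0.0002] roterr [ 0.0172 -0.0517 -0.012 ] F [-0.9725 -1.1594 -1.5882] w 0.0275
[array([ 0.3244, -0.3708,  1.5951]), array([-0.6322, -1.2821,  1.9083]), array([-1.3141, -1.248 ,  1.2361])] [-0.5406 -0.967   1.5798]
```

View pics/s15.png

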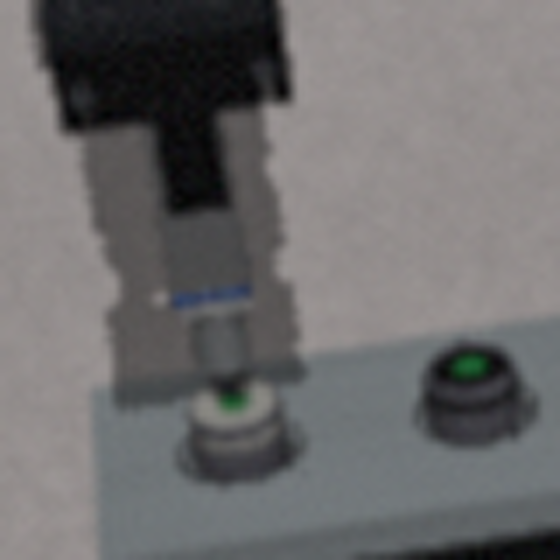

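The nose sits just above the dot with no contact force yet (axial 1.6 N is the probe's weight). Pressing in small steps.

Request:
arm_command(targets=[[[0,0,0.0015,0,0,0,1],[0,0,0.003,0,0,0,1],[0,0,0.0045,0,0,0,1],[0,0,0.006,0,0,0,1],[0,0,0.0065,0,0,0,1],[0,0,0.0065,0,0,0,1]]])

```text
time_s: 27.4
tool_pos: [0.5546, -0.1806, 0.1207]
tool_rot: [160.1, 0.0, 79.8]
force: [-1.4, -0.2, 0.2]
grip_width: 0.0281
```

```bash
cat > f.py <<'E'
from h import *
F=[]
for i in range(4):
    c=read_camera("scene");o=get_obs();F.append(rot(o["tool_rot"]).inv().apply(o["force"]))
meas();print(np.mean(F,0),np.std(F,0))
E
python3 -c "
from h import *
applied([0,0,.0065,0,0,0])";python3 f.py
```

```text
t 27.6 meas [ 0.5545 -0.1806  0.1208] cmd [ 0.5543 -0.1808  0.121 ] err [ 0.0003  0.0002 -0.0002] roterr [ 0.0072 -0.002  -0.0116] F [-0.3744  0.1937 -0.2492] w 0.0277
[ 0.1574 -0.4507 -0.3385] [0.2756 0.213  0.6825]
```

Request:
arm_command(targets=[[[0,0,0.0015,0,0,0,1],[0,0,0.003,0,0,0,1],[0,0,0.004,0,0,0,1],[0,0,0.004,0,0,0,1],[0,0,0.004,0,0,0,1],[0,0,0.004,0,0,0,1]]])

```text
time_s: 28.2
tool_pos: [0.5559, -0.1809, 0.1171]
tool_rot: [160.1, -0.0, 79.8]
force: [-2.1, 1.1, 1.5]
grip_width: 0.0277
```

```bash
python3 -c "
from h import *
applied([0,0,.004,0,0,0])";python3 f.py; python3 - <<'E'
from h import *
c=read_camera("scene");w=cloud(c)
cv2.imwrite("pics/s16.png",cv2.resize(c["img"][160:240,230:310,::-1],None,fx=7,fy=7,interpolation=cv2.INTER_CUBIC))
c=read_camera("wrist");w=cloud(c);o=get_obs()
cv2.imwrite("pics/w16.png",c["img"][:,:,::-1])
t=rot(o["tool_rot"]).inv().apply((w-o["tool_pos"]).reshape(-1,3)).reshape(w.shape)*1000
for row in (200,212,230,248): print(row,[t[row,k].round(1).tolist() for k in (314,320,326)])
hsv=cv2.cvtColor(c["img"],cv2.COLOR_RGB2HSV)
g=((hsv[...,0]>55)&(hsv[...,0]<95)&(hsv[...,1]>90)&(hsv[...,2]>40)).astype(np.uint8)
k,l,s,ce=cv2.connectedComponentsWithStats(g)
for i in range(1,k):
    if s[i,4]>20: p=np.nanmedian(w[l==i],0);print(ce[i],s[i],p,"tool",rot(o["tool_rot"]).inv().apply(p-o["tool_pos"]))
E
```

```text
t 28.4 meas [ 0.5559 -0.1809  0.117 ] cmd [ 0.5556 -0.1811  0.1172] err [ 0.0003  0.0002 -0.0002] roterr [ 0.0072 -0.0079 -0.0101] F [-1.7891  0.9907  1.013 ] w 0.0278
[ 0.3088 -0.8782 -1.7734] [0.4529 0.4494 0.1767]
200 [[14.1, -3.5, 16.4], [13.8, 0.1, 17.7], [13.9, 3.7, 17.2]]
212 [[13.9, -3.1, -8.7], [14.3, 0.1, -9.8], [13.9, 3.3, -8.6]]
230 [[14.4, -2.5, -38.9], [13.7, 0.1, -37.1], [14.1, 2.8, -38.3]]
248 [[14.0, -2.2, -59.4], [14.1, 0.2, -59.7], [14.4, 2.5, -60.3]]
[320.4421  72.1543] [311  62  20  21 337] [ 0.5908 -0.0959  0.065 ] tool [0.0898 0.0004 0.0555]
```

View pics/s16.png

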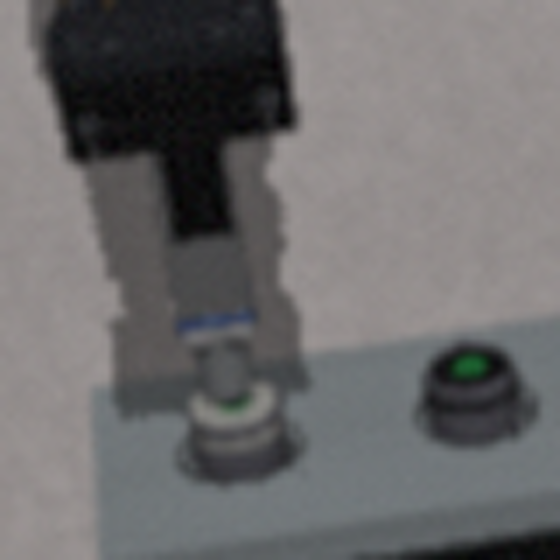

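View pics/w16.png

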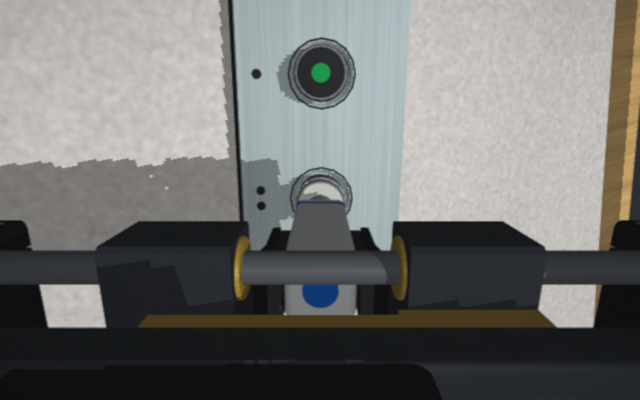

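```bash
python3 - <<'E'
from h import *
meas();print(sign_off());meas()
E
```

```text
t 28.5 meas [ 0.5559 -0.1809  0.117 ] cmd [ 0.5556 -0.1811  0.1172] err [ 0.0003  0.0002 -0.0002] roterr [ 0.0019 -0.0101 -0.0084] F [-1.5216 -0.6075  1.2317] w 0.0277
the job is handed in; nothing more can be done
None
the job is handed in; nothing more can be done
```

I seated the black standard in pocket 1, then the white one in pocket 2. I then lifted the probe out of its cradle and handed the job in at 28.5 s with its nose pressed on the white dot. No verdict was reported.

**Last checks**
- **Standards:** after release, the dots measured 20.5 mm (black) and 20.6 mm (white) above the deck, against 20 mm when fully seated. Both were within about 1 mm of the pocket centres.
- **Nose depth:** geometry gives about 6 mm in. The axial force change of about 3.3 N suggests about 7 mm. Both are inside the 3 to 9.5 mm limits.
- **Aim and angle:** the nose was within about 1 mm of the dot centre, worked out from the black standard's dot because the probe hid the white one. The tool stayed within about 0.2° of the measured deck slope, though a small lean of the probe in the grip was not checked separately.
- **Other items:** I never approached the ink jar, tape roll, pen pot or red standard. I did not re-measure them at the end.

**What failed or disagreed**
- My first two tries at the black standard closed on air and did not move it. The wrist depth image showed the fingers really end about 27 mm short of the reported TCP. I allowed for that from then on, and the later grasps held.
- The cameras put the deck height at slightly different values, differing by about 1.5 mm. I used the wrist camera's.

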